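# Change over the bench drive and stow the spare gears on the fold-out hook

## Robot

A 6-joint arm with a two-finger parallel gripper is mounted at the origin on a cart in front of the work surface, level with it; the furniture and walls round the work are solid. World frame = base frame: x ahead of the robot, y to its left, z up, the work surface at z = 0. Lengths are in m, angles in rad, forces in N, time in s.
With the tool pointing down it reaches from about 0.3 to 0.875 m from the base axis. Payload 6.4 kg.
Tool frame: the origin (TCP) lies midway between the tips of the shut fingers; the grasp point (between the pads) lies 19 mm behind it; z points along the fingers, y is the direction in which the jaws open and shut (so a half turn about z gives the same grasp; the last joint's range is limited). The gripper opens to 85 mm and grips with 20 to 120 N. Pads are 22 mm wide; open, the fingers measure 114 mm over their backs; the gripper's body (76 mm by 85 mm) begins 54 mm behind the grasp point. The pads swing forward as they close: fully open they stand 13 mm farther back than shut.
Start: joints at [0.981, 0.181, 1.607, -0, 1.354, -0.206], TCP at [0.215, 0.533, 0.231] pointing down, gripper open.
Joint ranges: [-2.99, 2.99], [-0.89, 2.07], [0.3, 2.58], [-1.14, 4.28], [0, 2.63], [-3.12, 3.12]. Speed limits (rad/s): [2.57, 2.57, 3.01, 3.14, 3.14, 3.14].

## Interface

Orientations are given as a unit quaternion [w, x, y, z].
In Python, from bench import ctrl gives the robot as it stands. The module is installed in compiled form; this text tells all that it offers.
- The arm moves only by the tool arm_command, never from a script. Its argument "plan" is one flat list of numbers, 4 for each row, row after row: the shift along the tool's x, y, z in mm, then the turn about the tool's z in rad. A call has 1 to 20 rows; each row shifts and turns the commanded pose from where the row before left it, along the tool's axes as they then stand; what a row does not reach is not made up. A row lasts 1/10 s, in which the tool goes at most 50 mm and 8.59 degrees, less where a joint would pass 70% of its speed; a pose out of reach is approached as far as the arm can. A call is refused whole if a number of a shift passes 50 or a number of a turn 0.15, either way. A call with a gripper value outside its range is refused whole. "grip" is the opening, from 0 (shut) to 1 (fully open), set as the call begins (left out, the last holds). The fingers move at their own pace and stop on an object; the grip force is fixed at half the most. Time passes only in rows, so rows that do not move let the fingers close. It gives the time, the measured TCP pose, the force and the opening at its end, in the units of the state.
- ctrl.get_obs(): the state, without advancing time (a new reading comes with each control period).
- ctrl.camera(name): name is "scene" or "side" or "wrist"; returns a dict with "color" (480x640x3 uint8, red, green, blue), "camera_matrix" (3x3 intrinsics, pixels), "eye" and "attitude" of the camera in the world; the wrist camera has in their place "T_tool_cam" (4x4, takes a point from camera to tool coordinates, whose origin is the TCP and whose axes are the flange's). Camera axes: x right, y up, looking along -z (the intrinsics and any distortion apply to the point x, -y, -z); pixel columns grow to the right and rows downward; lengths in m; the calibration is good to about 2 mm. A picture is of the moment at which its call begins: read the wrist's pose just before it. There is no depth.
- ctrl.hand_in(): hands the job in, once; it reports no verdict.
The state is a dict: "time_s": time; "q": joint angles; "dq": joint speeds; "joint_efforts": joint torques, N m; "eef_pos": TCP position; "eef_rot": TCP orientation; "wrist_force": force on the tool from outside, world axes, zero at the start; "torque": the same for the moment, N m; "opening": opening from 0.0 (shut) to 1.0 (fully open).
Only numpy, scipy, OpenCV 4.12 (cv2) and the standard library are available. Lean on these libraries where they do the work, as an engineer would, in place of code of your own. Each camera call takes 0.05 s, during which the arm holds its last target. There are 200 camera calls.

## Task

Get the little bench drive ready: swing the folded hook on the tool panel out as far as it goes and hang every spare gear from the rack on it by its bore, out of the way. Take the retaining collar off the upright drive shaft, slip the belt pulley onto the shaft and turn it until its keyway drops over the key and it sits fully home, then put the collar back on the shaft so that it rests on the pulley. Leave the other things on the bench where they are.

Things in the scene. Friction and masses are not known exactly. Their poses are not given: they have to be found in the camera images.
- hook (a joint): hook's hinge (upright axis): 0 folded flat along the panel, 1.571 (its stop) swung out square to the panel, clockwise seen from above. It moves stiffly (2 N at the tip) and stays where it is left; starts at 0 to 0.25
- hook_hinge (a point): point on the hinge axis at the height of the hook bar's axis, 190 mm above the bench; fixed to the plywood panel, whose top edge lies 14 mm lower and whose face is 26 mm behind. Axes of the panel: -x points out of its face (where the hook points when open), -y along it (where it lies when folded). Nothing of the hinge stands higher than 6 mm above this point
- hook_tip (a point): near the top of the hook's upturned end: a 10 mm round upright stub, 135 mm from the hinge axis, rising from the bar to 20 mm above the bar's axis. The point lies on the stub's axis, 12 mm above the bar's axis and 8 mm below the stub's top; it moves with the hook
- hook_bar (a point): point on the axis of the 10 mm round bar, midway between hinge and stub (67.5 mm from each); it moves with the hook; +y points along the bar to the hinge, z up
- gear_a_center (a point): spare toothed gear A: steel ring 84 mm across and 12 mm thick with a 38 mm bore, about 150 g; some starts leave it out. It stands upright on its rim in a slot of the rack. The point is its centre, midway through its thickness (41 mm above the rack's floor at the start); x is the gear's axis (across its thickness)
- gear_b_center (a point): spare toothed gear B: steel ring 84 mm across and 12 mm thick with a 38 mm bore, about 150 g; some starts leave it out. It stands upright on its rim in a slot of the rack. The point is its centre, midway through its thickness (41 mm above the rack's floor at the start); x is the gear's axis (across its thickness)
- gear_c_center (a point): spare toothed gear C: steel ring 84 mm across and 12 mm thick with a 38 mm bore, about 150 g; some starts leave it out. It stands upright on its rim in a slot of the rack. The point is its centre, midway through its thickness (41 mm above the rack's floor at the start); x is the gear's axis (across its thickness)
- gear_a: gear A (origin on its rim, 41 mm from its centre)
- gear_b: gear B (likewise)
- gear_c: gear C (likewise)
- rack: low rack 150 x 92 mm, fixed, origin under its centre; three slots across it at x = -44, 0 and 44 mm in its frame, each with 26 mm high cheeks (top 34 mm above the bench) 14 mm apart; floor 8 mm above the bench
- shaft_foot (a point): shoulder on which the pulley sits when home, on the shaft's axis, about 51 mm above the bench on the grey gearbox (110 x 130 mm, its top 6 mm lower). The upright shaft is 18 mm thick and reaches 72 mm above this point. x points from the axis towards the key: a 6 mm wide rib on the shaft, out to 13.5 mm from the axis, from the foot up to 36 mm above this point; above that the shaft is plain
- pulley_boss (a point): belt pulley, aluminium, 250 g: a 84 mm disc 16 mm thick, lying flat, with a round boss 42 mm across on top of it (from 16 to 42 mm above the underside) to take it by. The point lies on its axis, 29 mm above the underside. Bore 22 mm right through, with a 9 mm wide keyway reaching 15.5 mm from the axis; x points from the axis to the keyway
- collar_center (a point): retaining collar: plain dark steel ring 36 mm across, 20 mm high, bore 22 mm, 80 g; the point is its centre. At the start it is on the shaft, resting on the key's top end
- masking_roll: bystander: flat roll of masking tape, 92 mm across, 25 mm high; leave it alone
- wood_stamp: bystander: wooden hand stamp, 74 mm high; leave it alone
- box_cutter: bystander: box cutter, 156 mm long; leave it alone
- ink_pad: bystander: flat tin 73 x 113 x 15 mm near the panel; leave it alone
- tape_roll: bystander: tall roll of packing tape, 96 mm across, 48 mm high; leave it alone

How it is judged:
By the outcome, as a careful person would: the job done as asked, in the order asked, and still so for the second after the job is handed in, with the robot touching nothing.
Of gear_a, gear_b, gear_c only 1 to 3 are there at a start; the rules pass over those that are not, and their reading is None.
At some moment in a run one of pulley may be knocked a few centimetres aside while the robot is not near it.
It also fails if it takes over 210 s, if anything falls off the work surface, if the arm or the gripper's body presses on something with over 40 N, if the wrist force passes 120 N, or if a joint passes its speed limit or range.

## Working session

There is one attempt and no reset: what is moved stays moved. The work goes in short steps, Python scripts to look and compute and a tool call to move; the robot and the scene stay as the last step left them, time stands still between calls to the robot, and variables do not carry over. Pictures are saved under pics/ and viewed, about 12 in all and at most 16, crops included, and the job is handed in when it is done.

Besides the shell and the picture viewer there is one more tool, called as name(argument=value, ...) on one line, values as JSON. arm_command: Moves the arm, as the interface text tells. Its arguments: {"type":"object","properties":{"plan":{"type":"array","items":{"type":"number"}},"grip":{"type":"number"}},"required":["plan"]}

```bash
mkdir -p pics; cat > h.py <<'E'
import numpy as np, cv2
from bench import ctrl
from scipy.spatial.transform import Rotation as R
def rot(q): q=np.array(q); return R.from_quat([q[1],q[2],q[3],q[0]]).as_matrix()
def snap(name,fn=None):
    o=ctrl.get_obs(); c=ctrl.camera(name)
    K=np.array(c["camera_matrix"])
    if name=="wrist":
        T=np.array(c["T_tool_cam"]); Rt=rot(o["eef_rot"])
        e=np.array(o["eef_pos"])+Rt@T[:3,3]; A=Rt@T[:3,:3]
    else:
        e=np.array(c["eye"]); A=np.array(c["attitude"])
        A=rot(A) if A.size==4 else A
    if fn: cv2.imwrite("pics/"+fn,c["color"][:,:,::-1])
    np.savez("/tmp/%s.npz"%(fn or name),K=K,e=e,A=A,im=c["color"])
    return dict(K=K,e=e,A=A,im=c["color"],raw=c)
def load(fn): return dict(np.load("/tmp/%s.npz"%fn))
def ray(c,u,v):
    K=c["K"]; d=np.array([(u-K[0,2])/K[0,0],-(v-K[1,2])/K[1,1],-1.]); d=c["A"]@d; return d/np.linalg.norm(d)
def onz(c,u,v,z): d=ray(c,u,v); return c["e"]+d*(z-c["e"][2])/d[2]
def tri(c1,p1,c2,p2):
    d1,d2=ray(c1,*p1),ray(c2,*p2); M=np.array([d1,-d2]).T
    s=np.linalg.lstsq(M,c2["e"]-c1["e"],rcond=None)[0]
    a,b=c1["e"]+s[0]*d1,c2["e"]+s[1]*d2; return (a+b)/2,np.linalg.norm(a-b)
def proj(c,P):
    p=c["A"].T@(np.array(P)-c["e"]); return [c["K"][0,0]*p[0]/-p[2]+c["K"][0,2], c["K"][1,1]*p[1]/p[2]+c["K"][1,2]]
E
python3 - <<'E'
from h import *
for n in("scene","side","wrist"):
    c=snap(n,n+"0.png"); print(n,c["e"].round(3),c["A"].round(3).tolist(),c["K"].round(1).tolist(),[k for k in c["raw"]])
print(ctrl.get_obs())
E
```

```text
scene [-0.473 -0.606  1.176] [[0.554, 0.55, -0.625], [-0.832, 0.363, -0.419], [-0.004, 0.753, 0.658]] [[576.5, 0.0, 321.6], [0.0, 576.5, 241.2], [0.0, 0.0, 1.0]] ['color', 'camera_matrix', 'eye', 'attitude']
side [ 0.362 -1.224  0.955] [[0.993, 0.067, -0.096], [-0.117, 0.526, -0.843], [-0.006, 0.848, 0.53]] [[565.2, 0.0, 318.1], [0.0, 565.2, 233.5], [0.0, 0.0, 1.0]] ['color', 'camera_matrix', 'eye', 'attitude']
wrist [0.15  0.559 0.373] [[0.374, -0.89, -0.259], [0.927, 0.359, 0.105], [-0.001, -0.28, 0.96]] [[351.0, 0.0, 320.7], [0.0, 351.0, 239.1], [0.0, 0.0, 1.0]] ['color', 'camera_matrix', 'T_tool_cam']
{'time_s': 0.15, 'q': array([ 9.80721738e-01,  1.81397029e-01,  1.60775744e+00, -1.75412708e-05,
        1.35382032e+00, -2.06306354e-01]), 'dq': array([ 0.00070557, -0.00182428, -0.00480556, -0.00128051, -0.00017132,
        0.00137397]), 'joint_efforts': array([ 2.86241360e-03, -4.45259786e+01, -3.51691604e+01, -2.00257364e-04,
        5.84045556e-03, -1.59790159e-05]), 'eef_pos': array([0.21504217, 0.53281927, 0.23058622]), 'eef_rot': array([-2.60068195e-04,  1.90706865e-01,  9.81646787e-01, -6.40321259e-04]), 'wrist_force': array([0.6159614 , 0.20473334, 0.04803522]), 'torque': array([ 0.0187846 , -0.0018    , -0.00141283]), 'opening': 0.9944214935240375}
```

View pics/scene0.png

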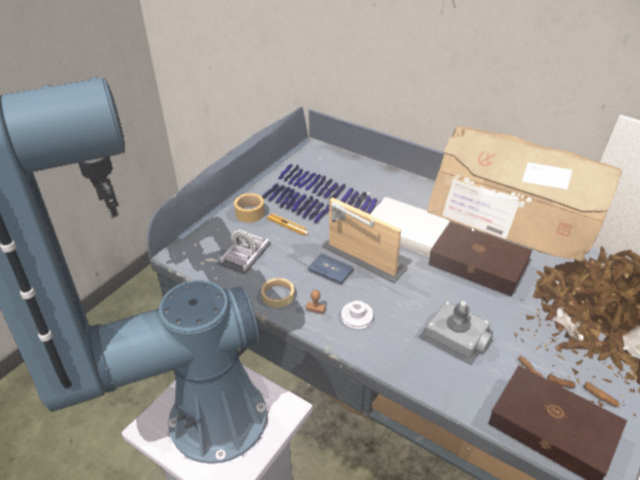

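View pics/side0.png

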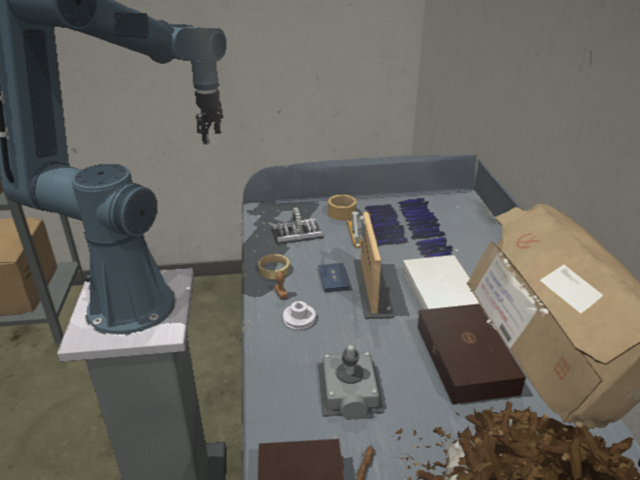

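The scene view has the rack near (245,250), panel and hook near (365,235), pulley at (357,313), and gearbox and shaft at (460,325). I'll make a zoomed montage of both views.

```bash
python3 - <<'E'
from h import *
s=load("scene0.png");d=load("side0.png")
def crop(c,u,v,w,h,f): return cv2.resize(c["im"][v:v+h,u:u+w],(w*f,h*f),interpolation=cv2.INTER_CUBIC)
# each tile 400x300 : 100x75 at 4x
t=[crop(s,210,215,80,60,5),crop(d,255,195,80,60,5),crop(s,320,190,100,75,4),crop(d,335,200,100,75,4)]
m=np.vstack([np.hstack(t[:2]),np.hstack(t[2:])]); cv2.imwrite("pics/m1.png",m[:,:,::-1])
for n,c,p in(("pul",s,(357,309)),("pul",d,(300,308))): print(n,onz(c,*p,0.042))
print("shaft top",tri(s,(463,303),d,(350,347)))
print("rack",onz(s,243,254,0.01),onz(d,298,230,0.01))
E
```

```text
pul [ 0.42945598 -0.11200413  0.042     ]
pul [ 0.44030185 -0.11864463  0.042     ]
shaft top (array([ 0.52659118, -0.35535237,  0.12208847]), np.float64(0.0009405631894176642))
rack [0.45581238 0.30082783 0.01      ] [0.47147798 0.30670343 0.01      ]
```

View pics/m1.png

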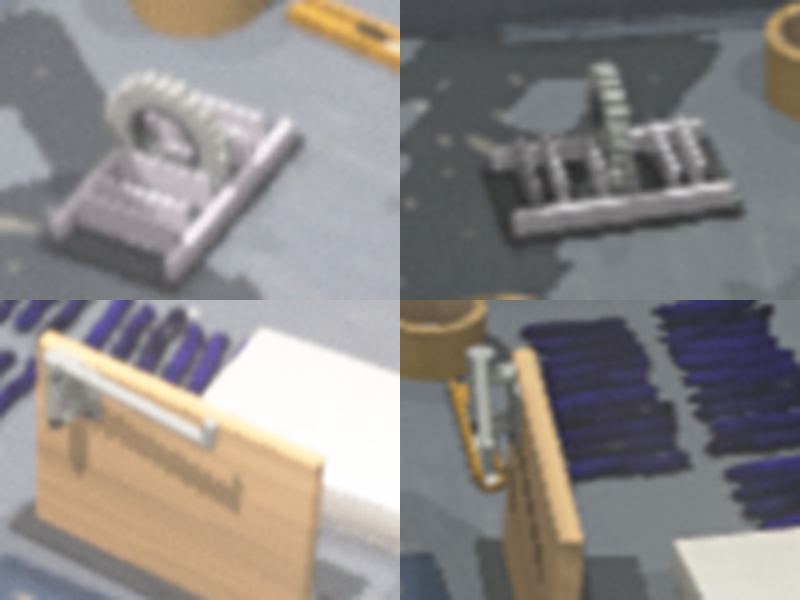

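View pics/wrist0.png

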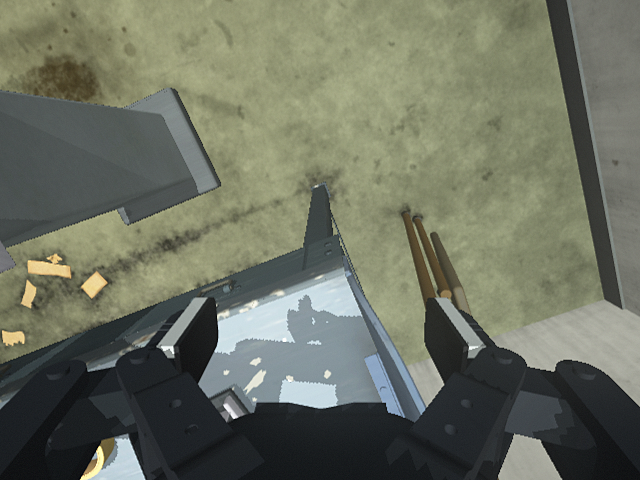

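```bash
python3 - <<'E'
from h import *
s=load("scene0.png");d=load("side0.png")
S=lambda x,y:(320+x/4,190+(y-300)/4); D=lambda x,y:(335+(x-400)/4,200+(y-300)/4)
print("tip",tri(s,S(210,430),d,D(492,478)), onz(s,*S(211,425),.202),onz(d,*D(492,475),.202))
print("hinge",tri(s,S(57,358),d,D(482,352)), onz(s,*S(57,358),.196),onz(d,*D(482,352),.196))
for n,a,b in(("panel hinge-end top",(42,335),(522,350)),("panel far",(320,460),(570,540))):
    print(n,tri(s,S(*a),d,D(*b)),onz(s,*S(*a),.176),onz(d,*D(*b),.176))
# rack
S=lambda x,y:(210+x/5,215+y/5); D=lambda x,y:(255+(x-400)/5,195+y/5)
print("gear top",tri(s,S(150,80),d,D(605,66)))
c=[(55,235),(175,275),(290,125)]
for p in c: print("rack s",onz(s,*S(*p),.012))
for p in [(515,235),(735,205),(495,155),(700,122)]: print("rack d",onz(d,*D(*p),.012))
print("bore c",onz(s,*S(168,135),.049))
E
```

```text
tip (array([ 0.59840391, -0.05355386,  0.18525159]), np.float64(0.014075635952947927)) [ 0.59443389 -0.05498492  0.202     ] [ 0.58886177 -0.08652213  0.202     ]
hinge (array([0.6113918 , 0.07799735, 0.19211893]), np.float64(0.0014898590617091008)) [0.60610936 0.07461672 0.196     ] [0.61067312 0.07264861 0.196     ]
panel hinge-end top (array([0.6470934 , 0.11345444, 0.17277105]), np.float64(0.0021733253957997283)) [0.64497547 0.11215495 0.176     ] [0.6450808 0.1060621 0.176    ]
panel far (array([ 0.6321595 , -0.11967857,  0.17381102]), np.float64(0.0017338158228424156)) [ 0.63090704 -0.12006499  0.176     ] [ 0.63073785 -0.12405618  0.176     ]
gear top (array([0.46758126, 0.31264803, 0.08654385]), np.float64(0.00015214822803362454))
rack s [0.39137223 0.33108725 0.012     ]
rack s [0.40406147 0.25039221 0.012     ]
rack s [0.54607306 0.27586692 0.012     ]
rack d [0.40411552 0.24111638 0.012     ]
rack d [0.54255749 0.25841507 0.012     ]
rack d [0.39673927 0.33763315 0.012     ]
rack d [0.53228246 0.36244037 0.012     ]
bore c [0.466643   0.30275755 0.049     ]
```

```bash
cat >> h.py <<'E'
def go(t,yaw=None,cur=None):
    "cur=(pos,yaw) default measured. prints turn, tool shift after turn (mm), rows"
    o=ctrl.get_obs(); Rt=rot(o["eef_rot"]); y0=np.arctan2(Rt[1,1],Rt[0,1]); p=np.array(o["eef_pos"])
    if cur: p,y0=np.array(cur[0]),cur[1]
    if yaw is None: yaw=y0
    turn=(y0-yaw+np.pi)%(2*np.pi)-np.pi
    Y=np.array([np.cos(yaw),np.sin(yaw),0]);Z=np.array([0,0,-1]);X=np.cross(Y,Z)
    w=np.array(t)-p; s=np.array([X@w,Y@w,Z@w])*1000
    print("yaw0 %.3f turn %.3f (%.1f rows) shift"%(y0,turn,abs(turn)/.14),s.round(1),"rows %.1f"%(np.linalg.norm(s)/50),"q",o["q"].round(2),"F",np.round(o["wrist_force"],1),"op",round(o["opening"],3),"t",o["time_s"],"tilt",Rt[:2,2].round(4))
E
python3 - <<'E'
from h import *
go([.50,.0,.40],0.1)
print(ctrl.camera("wrist")["T_tool_cam"])
E
```

```text
yaw0 1.187 turn 1.087 (7.8 rows) shift [-558.6  230.3 -169.4] rows 12.6 q [ 0.98  0.18  1.61 -0.    1.35 -0.21] F [0.6 0.2 0. ] op 0.994 t 0.15 tilt [-0.0008 -0.0012]
[[ 2.33415172e-04  9.60022621e-01  2.79922335e-01  7.05115775e-02]
 [ 9.99999751e-01 -3.78631911e-05 -7.04000965e-04 -9.31821308e-05]
 [-6.65258099e-04  2.79922429e-01 -9.60022391e-01 -1.42556716e-01]
 [ 0.00000000e+00  0.00000000e+00  0.00000000e+00  1.00000000e+00]]
```

arm_command(plan=[0,0,-20,0.136,0,0,-20,0.136,0,0,-20,0.136,0,0,-20,0.136,0,0,-20,0.136,0,0,-20,0.136,0,0,-20,0.136,0,0,-29,0.136], grip=0)

```text
time_s: 1.0
eef_pos: [0.2149, 0.5326, 0.3996]
eef_rot: [0.0, 0.673, 0.739, -0.002]
wrist_force: [0.5, -0.3, -0.1]
opening: 0.002
```

arm_command(plan=[-40,16.5,0,0,-40,16.5,0,0,-40,16.5,0,0,-40,16.5,0,0,-40,16.5,0,0,-40,16.5,0,0,-40,16.5,0,0,-40,16.5,0,0,-40,16.5,0,0,-40,16.5,0,0,-40,16.5,0,0,-40,16.5,0,0,-40,16.5,0,0,-39,16,0,0,0,0,0,0,0,0,0,0])

```text
time_s: 2.6
eef_pos: [0.4999, -0.001, 0.3997]
eef_rot: [-0.001, 0.672, 0.741, -0.0]
wrist_force: [-0.4, 0.9, 0.0]
opening: 0.001
```

```bash
python3 - <<'E'
from h import *
snap("wrist","w1.png")
go([.632,-.03,.30],0.1)
E
```

```text
yaw0 0.098 turn -0.002 (0.0 rows) shift [-43.  128.7 100. ] rows 3.4 q [-0.24 -0.08  1.55  0.    1.68 -0.34] F [0.6 0.9 1.2] op 0.005 t 2.65 tilt [-0.0008  0.0006]
```

View pics/w1.png

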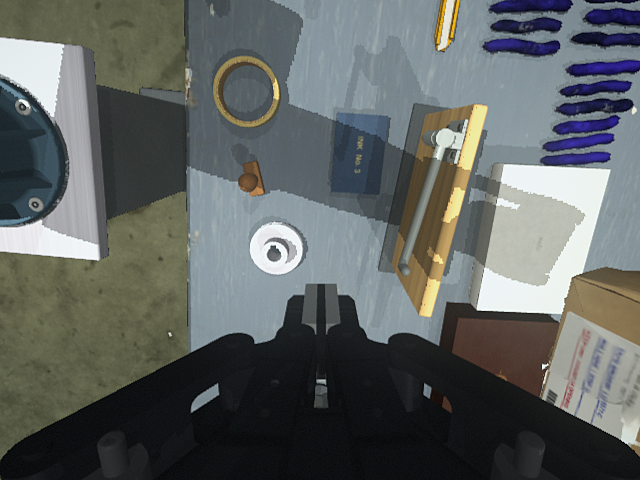

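```bash
python3 - <<'E'
from h import *
c=load("w1.png")
print("hinge",onz(c,445,138,.196),"tip",onz(c,405,269,.21),"panel back corners",onz(c,488,104,.176),onz(c,432,317,.176),"front",onz(c,421,310,.176))
print("pulley boss top",onz(c,275,250,.042))
print("roll",onz(c,247,91,.048),"gearbox?")
cv2.imwrite("pics/w1c.png",cv2.resize(c["im"][215:285,240:320],(640,560),interpolation=2)[:,:,::-1])
E
```

```text
hinge [0.61068687 0.08012979 0.196     ] tip [ 0.59055769 -0.04960565  0.21      ] panel back corners [0.65301439 0.11628726 0.176     ] [ 0.64137859 -0.11755737  0.176     ] front [ 0.62709033 -0.10992555  0.176     ]
pulley boss top [ 0.44079971 -0.09867809  0.042     ]
roll [0.3917369  0.11782054 0.048     ] gearbox?
```

View pics/w1c.png

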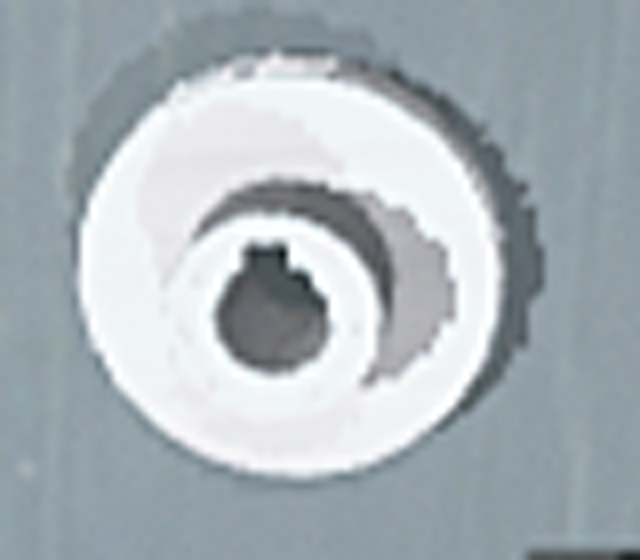

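Boss top is centred at (274,253) in w1, with the keyway pointing up in the image, roughly world +y. The hook hinge is at (445,138) and the tip at (405,269), so it is open about 0.10 rad. Next I put the closed fingers behind the bar.

arm_command(plan=[-10.5,41.8,20,0,-10.5,41.8,20,0,-10.4,41.9,20,0,0,0,40,0,0,0,40,0,0,0,40,0,0,0,34,0,0,0,0,0])

```text
time_s: 3.45
eef_pos: [0.6239, -0.0165, 0.1807]
eef_rot: [-0.005, 0.67, 0.742, -0.003]
wrist_force: [-1.5, -0.3, 0.0]
opening: -0.0
```

```bash
python3 - <<'E'
from h import *
go([.632,-.03,.186])
snap("wrist","w2.png"); snap("side","s2.png")
H=np.array([.6107,.0801]);Pm=np.array([-.05,-.999]);
# finger path: center stays at r=.1 along bar, offset back by d
yaw=.098;Y=np.array([np.cos(yaw),np.sin(yaw)]);X=np.array([-Y[1],Y[0]])
pp=np.array(ctrl.get_obs()["eef_pos"][:2])
for a in np.linspace(.2,1.571,8):
    cs,sn=np.cos(a),np.sin(a); dr=np.array([Pm[0]*cs+Pm[1]*sn,-Pm[0]*sn+Pm[1]*cs]); back=np.array([-dr[1],dr[0]])
    p=H+.1*dr+.014*back; w=(p-pp)*1e3; print(round(a,2),p.round(3),(X@w).round(1),(Y@w).round(1)); pp=p
E
```

```text
yaw0 0.101 turn 0.000 (0.0 rows) shift [-14.2   6.7  -5.3] rows 0.3 q [-0.22  0.34  1.51  0.    1.3  -0.32] F [-1.5 -0.3  0. ] op -0.0 t 3.45 tilt [-0.0104  0.0025]
0.2 [ 0.6  -0.02] 0.3 -28.4
0.4 [ 0.58  -0.016] 6.0 -18.8
0.59 [ 0.562 -0.008] 9.5 -17.3
0.79 [0.546 0.003] 12.7 -15.1
0.98 [0.532 0.017] 15.4 -12.4
1.18 [0.521 0.033] 17.5 -9.1
1.38 [0.514 0.052] 19.0 -5.5
1.57 [0.51  0.071] 19.7 -1.8
```

arm_command(plan=[0,-9.5,0,0,0.2,-9.5,0,0,0.2,-9.5,0,0,3,-9.4,0,0,3,-9.4,0,0,4.7,-8.6,0,0,4.8,-8.7,0,0,6.3,-7.5,0,0,6.4,-7.6,0,0,7.7,-6.2,0,0,7.7,-6.2,0,0,8.7,-4.5,0,0,8.8,-4.6,0,0,9.5,-2.7,0,0,0,0,0,0,0,0,0,0])

```text
time_s: 5.15
eef_pos: [0.5169, 0.0419, 0.1861]
eef_rot: [-0.001, 0.671, 0.742, -0.0]
wrist_force: [-0.0, -0.5, 0.1]
opening: -0.001
```

```bash
python3 - <<'E'
from h import *
go([.51,.071,.186])
snap("wrist","w3.png")
E
```

```text
yaw0 0.100 turn 0.000 (0.0 rows) shift [29.6 -4.   0.1] rows 0.6 q [-0.15  0.1   1.79  0.    1.25 -0.25] F [-0.  -0.5  0.1] op -0.001 t 5.15 tilt [-0.0014  0.0006]
```

View pics/w3.png

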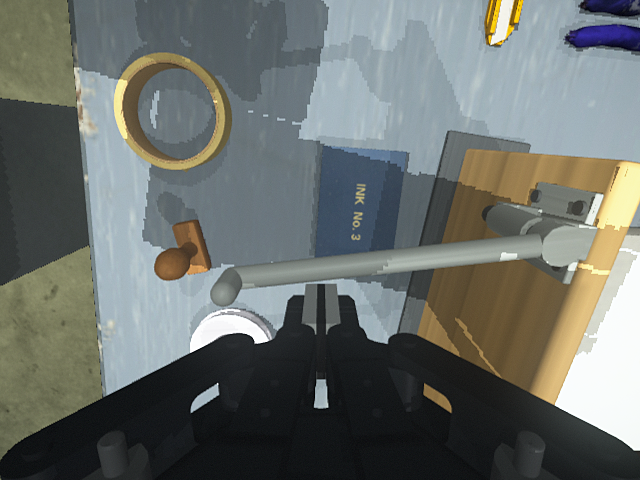

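The hook is nearly square, with the bar running from (565,245) to (225,285). I push on in small steps and watch the force.

arm_command(plan=[6,-0.5,0,0,6,-0.5,0,0,6,0,0,0,0,0,0,0,0,0,0,0])

```text
time_s: 5.7
eef_pos: [0.5149, 0.0597, 0.1863]
eef_rot: [-0.0, 0.671, 0.741, 0.0]
wrist_force: [-0.5, -0.7, 0.4]
opening: -0.001
```

arm_command(plan=[4,0,0,0,4,0,0,0,0,0,0,0,0,0,0,0])

```text
time_s: 6.1
eef_pos: [0.5141, 0.0673, 0.1864]
eef_rot: [0.0, 0.671, 0.741, 0.0]
wrist_force: [0.3, -0.4, 0.6]
opening: -0.003
```

```bash
python3 - <<'E'
from h import *
c=snap("wrist","w4.png"); go([.51,.08,.186])
im=c["im"]; cv2.imwrite("pics/w4c.png",cv2.resize(im[150:350,180:600],(800,381))[:,:,::-1])
E
```

```text
yaw0 0.099 turn 0.000 (0.0 rows) shift [13.1 -2.7  0.4] rows 0.3 q [-0.1   0.1   1.79  0.    1.25 -0.2 ] F [-0.6 -0.5 -0.3] op 0.001 t 6.15 tilt [0.0002 0.0004]
```

View pics/w4c.png

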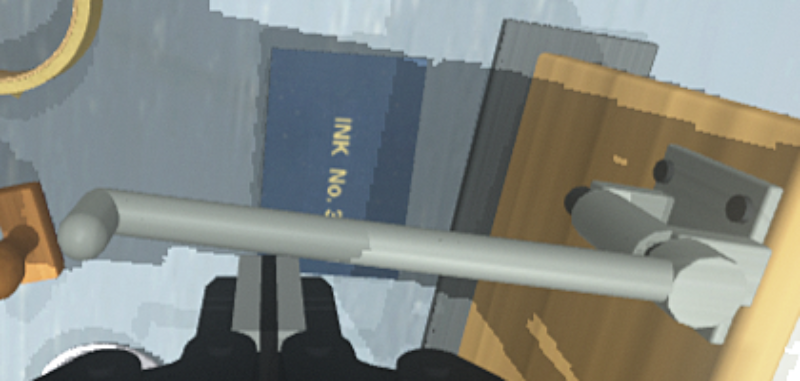

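arm_command(plan=[3,0,0,0,3,0,0,0,0,0,0,0,0,0,0,0])

```text
time_s: 6.55
eef_pos: [0.514, 0.0706, 0.1866]
eef_rot: [0.002, 0.671, 0.741, -0.001]
wrist_force: [2.0, -11.5, -0.7]
opening: 0.002
```

arm_command(plan=[3,0,0,0,0,0,0,0,0,0,0,0])

```text
time_s: 6.85
eef_pos: [0.514, 0.0711, 0.1867]
eef_rot: [0.004, 0.672, 0.741, -0.003]
wrist_force: [2.3, -21.1, 0.2]
opening: -0.001
```

```bash
python3 - <<'E'
from h import *
for n in ("w4.png",):
    c=load(n); print(onz(c,222,278,.207),onz(c,545,297,.196))
c=snap("wrist","w5.png"); go([.51,.08,.186])
b=cv2.absdiff(c["im"],load("w4.png")["im"]).sum(2)
g=c["im"].astype(int); 
for u in (270,300,420,480):
    col=g[200:300,u]; print(u,[tuple(x) for x in col[::6]])
E
```

```text
[0.475893   0.08370337 0.207     ] [0.60644122 0.08358617 0.196     ]
yaw0 0.098 turn 0.000 (0.0 rows) shift [ 9.2 -3.1  0.7] rows 0.2 q [-0.09  0.1   1.79 -0.01  1.25 -0.18] F [  1.6 -20.9  -1.2] op 0.0 t 6.9 tilt [ 0.0015 -0.0092]
270 [(np.int64(125), np.int64(137), np.int64(144)), (np.int64(124), np.int64(138), np.int64(143)), (np.int64(123), np.int64(137), np.int64(144)), (np.int64(127), np.int64(140), np.int64(145)), (np.int64(128), np.int64(144), np.int64(148)), (np.int64(128), np.int64(142), np.int64(150)), (np.int64(129), np.int64(140), np.int64(148)), (np.int64(127), np.int64(140), np.int64(149)), (np.int64(128), np.int64(143), np.int64(148)), (np.int64(119), np.int64(128), np.int64(131)), (np.int64(153), np.int64(164), np.int64(156)), (np.int64(179), np.int64(191), np.int64(184)), (np.int64(153), np.int64(161), np.int64(155)), (np.int64(159), np.int64(175), np.int64(180)), (np.int64(198), np.int64(217), np.int64(223)), (np.int64(196), np.int64(212), np.int64(219)), (np.int64(192), np.int64(208), np.int64(215))]
300 [(np.int64(130), np.int64(141), np.int64(149)), (np.int64(1
[... 1599 characters left out ...]
int64(98), np.int64(68)), (np.int64(115), np.int64(94), np.int64(62)), (np.int64(111), np.int64(92), np.int64(60)), (np.int64(108), np.int64(91), np.int64(60)), (np.int64(107), np.int64(89), np.int64(59)), (np.int64(109), np.int64(91), np.int64(60)), (np.int64(105), np.int64(88), np.int64(56)), (np.int64(104), np.int64(86), np.int64(58)), (np.int64(52), np.int64(55), np.int64(54)), (np.int64(47), np.int64(48), np.int64(45)), (np.int64(90), np.int64(95), np.int64(89)), (np.int64(86), np.int64(91), np.int64(88)), (np.int64(115), np.int64(96), np.int64(64)), (np.int64(114), np.int64(94), np.int64(58)), (np.int64(149), np.int64(155), np.int64(149)), (np.int64(178), np.int64(188), np.int64(180))]
```

Force rose to 21 N with no further travel, so the hook is on its stop. I back off and go above the gear.

arm_command(plan=[-8,0,0,0,-8,0,0,0,0,0,-45,0,0,0,-45,0,36,-12.5,0,0,36,-12.5,0,0,36,-12.5,0,0,36,-12.5,0,0,36,-12,0,0,36,-9,0,0,18,0,20,-0.03,0,0,0,0,0,0,0,0], grip=1)

```text
time_s: 8.2
eef_pos: [0.4203, 0.286, 0.256]
eef_rot: [-0.0, 0.66, 0.752, -0.001]
wrist_force: [0.7, -0.7, 0.4]
opening: 0.998
```

```bash
python3 - <<'E'
from h import *
c=snap("wrist","w6.png"); go([.469,.301,.2],.13)
E
```

```text
yaw0 0.129 turn -0.001 (0.0 rows) shift [ 9.  49.6 56.6] rows 1.5 q [0.36 0.01 1.74 0.   1.39 0.23] F [-0.6 -0.  -0.3] op 1.003 t 8.25 tilt [-0.0002 -0.0001]
```

View pics/w6.png

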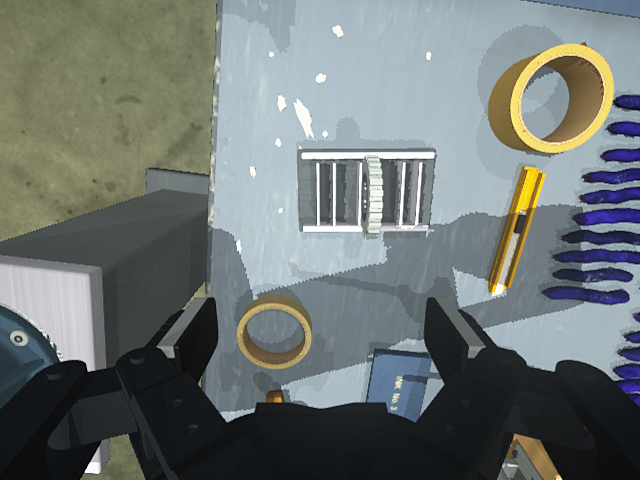

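```bash
python3 - <<'E'
from h import *
c=load("w6.png")
for p in [(374,190,.090),(374,200,.090),(372,156,.06),(374,237,.06),(303,150,.016),(436,150,.016),(299,231,.016),(430,231,.016)]: print(p,onz(c,*p).round(4))
im=c["im"][140:245,345:400]; cv2.imwrite("pics/g.png",cv2.resize(im,None,fx=5.5,fy=5.5,interpolation=2)[:,:,::-1])
P=[.469,.301]
E
```

```text
(374, 190, 0.09) [0.4637 0.3178 0.09  ]
(374, 200, 0.09) [0.4653 0.309  0.09  ]
(372, 156, 0.06) [0.4614 0.3453 0.06  ]
(374, 237, 0.06) [0.4769 0.2675 0.06  ]
(303, 150, 0.016) [0.3945 0.3405 0.016 ]
(436, 150, 0.016) [0.5339 0.3588 0.016 ]
(299, 231, 0.016) [0.4003 0.2519 0.016 ]
(430, 231, 0.016) [0.5467 0.2711 0.016 ]
```

View pics/g.png

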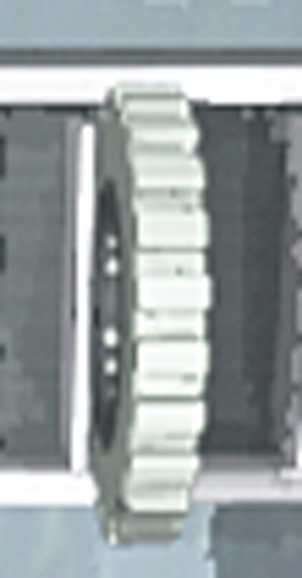

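arm_command(plan=[7,25,20,0,6.7,25,30,0,0,0,40,0,0,0,40,0,0,0,25,0,0,0,20,0,0,0,14,0,0,0,0,0,0,0,0,0,0,0,0,0], grip=0.5)

```text
time_s: 9.25
eef_pos: [0.47, 0.3062, 0.0689]
eef_rot: [0.001, 0.66, 0.751, 0.001]
wrist_force: [-0.6, -0.3, 0.2]
opening: 0.497
```

arm_command(plan=[0,0,0,0,0,0,0,0,0,0,0,0,0,0,0,0,0,0,0,0,0,0,0,0], grip=0)

```text
time_s: 9.85
eef_pos: [0.4686, 0.3062, 0.0683]
eef_rot: [-0.0, 0.66, 0.751, 0.0]
wrist_force: [-2.7, 0.2, 6.3]
opening: 0.128
```

arm_command(plan=[0,0,-10,0,0,0,-20,0,0,0,-40,0,0,0,-40,0,0,0,-40,0,0,0,-25,0,0,0,0,0,0,0,0,0])

```text
time_s: 10.65
eef_pos: [0.4685, 0.3059, 0.2424]
eef_rot: [0.0, 0.66, 0.751, 0.0]
wrist_force: [-1.1, 0.5, -2.1]
opening: 0.132
```

```bash
python3 - <<'E'
from h import *
c=snap("wrist","w7.png"); s=snap("side","s7.png"); s2=snap("scene","sc7.png")
a=cv2.resize(c["im"],(400,300));T=np.array(ctrl.get_obs()["eef_pos"])
def cr(c,P,w,h,W,H):
    u,v=map(int,proj(c,P)); return cv2.resize(c["im"][v-h//2:v+h//2,u-w//2:u+w//2],(W,H),interpolation=2)
m=np.hstack([cv2.resize(c["im"],(400,300)),cr(s,T+[0,0,-.02],100,75,400,300)])
m2=cr(s2,[.49,.15,.2],200,75,800,300)
cv2.imwrite("pics/m7.png",np.vstack([m,m2])[:,:,::-1]); go([.46,.087,.3],.05)
E
```

```text
yaw0 0.129 turn 0.079 (0.6 rows) shift [-217.8  -18.4  -59.9] rows 4.5 q [ 0.37  0.14  1.64 -0.    1.37  0.24] F [-0.4 -0.5 -1.9] op 0.126 t 10.8 tilt [-0.0036 -0.0014]
```

View pics/m7.png

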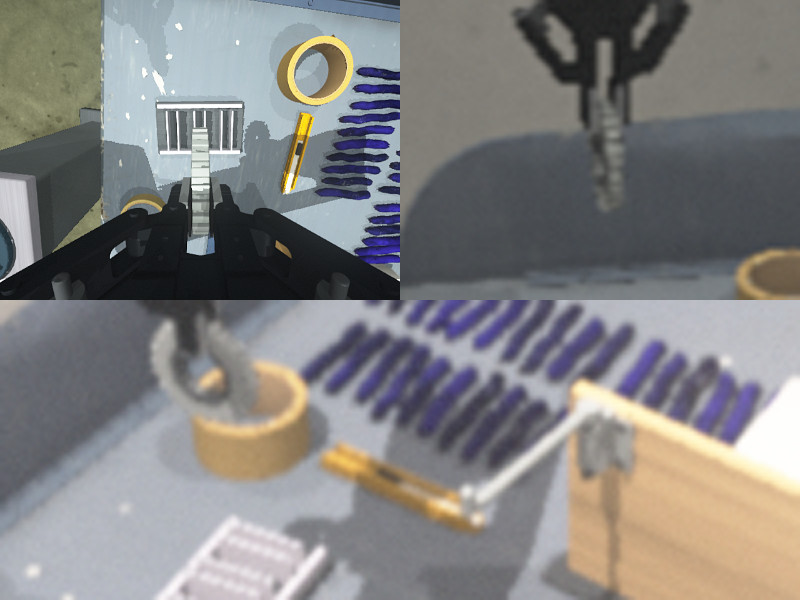

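Exactly one gear, A-type, held upright in the pads. The montage's bottom tile shows the hook tip at (468,490). I'll check the bar line before threading.

```bash
python3 - <<'E'
from h import *
c=load("sc7.png");u,v=map(int,proj(c,[.49,.15,.2]))
f=lambda x,y:(u-100+x/4,v-37+(y-300)/4)
print(onz(c,*f(468,488),.21),onz(c,*f(590,402),.196))
d=load("s7.png");print(proj(d,[.476,.088,.21]),proj(d,[.611,.08,.196]))
cv2.imwrite("pics/x.png",cv2.resize(d["im"][170:270,320:420],(600,600),interpolation=2)[:,:,::-1])
w5=load("w5.png");print("w5 expected tip px",proj(w5,[.476,.088,.21]))
im=w5["im"];cv2.imwrite("pics/w5c.png",cv2.resize(im[200:320,180:620],(800,218))[:,:,::-1])
go([.41,.091,.2165],-.05)
E
```

```text
[0.47264821 0.08358686 0.21      ] [0.61033749 0.0765044  0.196     ]
[np.float64(304.9447651565091), np.float64(208.79613511871514)] [np.float64(355.14960663506656), np.float64(211.64227907738726)]
w5 expected tip px [np.float64(220.34755961604435), np.float64(280.44705535843974)]
yaw0 0.129 turn 0.179 (1.3 rows) shift [-217.   -46.7   23.6] rows 4.5 q [ 0.37  0.14  1.64 -0.    1.37  0.24] F [-0.4 -0.5 -1.9] op 0.126 t 10.8 tilt [-0.0036 -0.0014]
```

View pics/w5c.png

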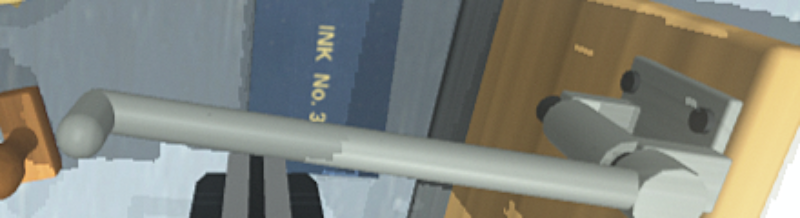

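arm_command(plan=[0,0,0,0.09,0,0,0,0.089,0,-23.3,0,0,0,-23.4,0,0,-36,0,0,0,-36,0,0,0,-36,0,0,0,-36,0,0,0,-36,0,0,0,-37,0,0,0,0,0,12,0,0,0,11.6,0,0,0,0,0,0,0,0,0,0,0,0,0])

```text
time_s: 12.3
eef_pos: [0.4112, 0.0924, 0.2187]
eef_rot: [-0.0, 0.724, 0.69, -0.0]
wrist_force: [-0.6, -0.2, -0.9]
opening: 0.123
```

```bash
python3 - <<'E'
from h import *
w5=load("w5.png");print(onz(w5,224,274,.21))
c=snap("wrist","w8.png"); s=snap("side","s8.png"); s2=snap("scene","sc8.png")
def cr(c,P,w,h,W,H):
    u,v=map(int,proj(c,P)); print(u-w//2,v-h//2); return cv2.resize(c["im"][v-h//2:v-h//2+h,u-w//2:u-w//2+w],(W,H),interpolation=2)
m=np.hstack([cr(s2,[.46,.087,.2],80,60,400,300),cr(s,[.47,.087,.2],80,60,400,300)])
cv2.imwrite("pics/m8.png",np.vstack([cv2.resize(c["im"],(400,300)),m[:,:400],])[:,:,::-1])
cv2.imwrite("pics/m8.png",np.vstack([m,np.hstack([cv2.resize(c["im"],(400,300)),np.zeros((300,400,3),np.uint8)])])[:,:,::-1])
go([.46,.088,.2165],-.05)
E
```

```text
[0.47728118 0.09067678 0.21      ]
260 200
262 182
yaw0 -0.049 turn 0.001 (0.0 rows) shift [-1.6 48.8  2.5] rows 1.0 q [-0.06 -0.17  1.98  0.    1.33 -0.01] F [-1.1  0.2 -1.1] op 0.131 t 12.45 tilt [ 0.0006 -0.    ]
```

View pics/m8.png

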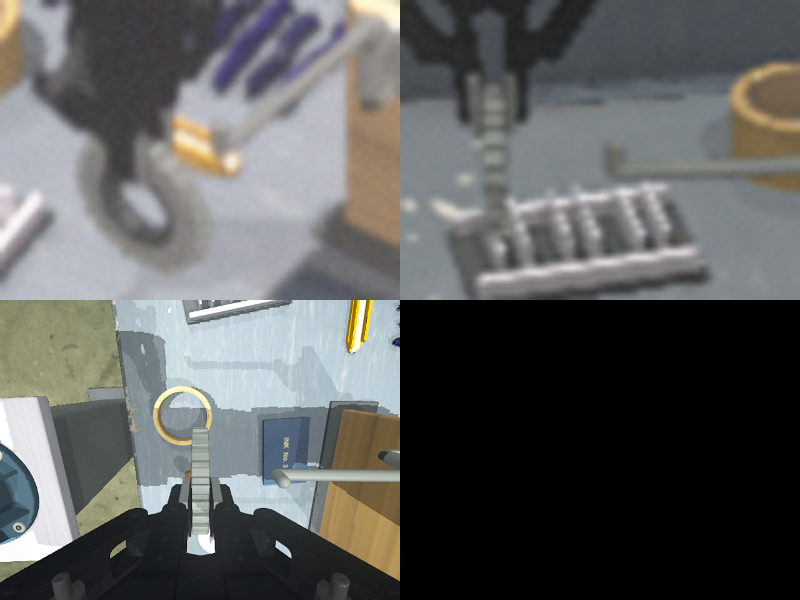

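Gear is upright, 6 cm in front of the stub and aligned with it; tip at about (448,287) in w8.

```bash
python3 - <<'E'
from h import *
c=load("w8.png"); print(onz(c,447,287,.21), onz(c,560,283,.195),onz(c,630,284,.195))
s=load("s8.png"); print(onz(s,262+(613-400)/5,182+145/5,.21), "gear bottom px",proj(s,[.411,.092,.158]),"img",(262+90/5,182+240/5))
s=load("sc8.png"); print(onz(s,260+222/5,200+125/5,.21))
E
```

```text
[0.47093943 0.0930333  0.21      ] [0.53413974 0.08554246 0.195     ] [0.57004898 0.08326512 0.195     ]
[0.47393911 0.07629787 0.21      ] gear bottom px [np.float64(281.33072566528887), np.float64(226.24479265252384)] img (280.0, 230.0)
[0.47322742 0.08270846 0.21      ]
```

arm_command(plan=[-3.5,0,1.5,0,0,12,0,0,0,12,0,0,0,12,0,0,0,12,0,0,0,10,0,0,0,8,0,0,0,8,0,0,0,0,0,0,0,0,0,0])

```text
time_s: 13.45
eef_pos: [0.4847, 0.0844, 0.217]
eef_rot: [-0.0, 0.725, 0.689, -0.0]
wrist_force: [0.8, 0.1, -1.1]
opening: 0.128
```

```bash
python3 - <<'E'
from h import *
go([.53,.085,.217],-.05)
s=snap("side","s9.png");s2=snap("scene","sc9.png");c=snap("wrist","w9.png")
def cr(c,P,w,h,W,H):
    u,v=map(int,proj(c,P)); print(u-w//2,v-h//2); return cv2.resize(c["im"][v-h//2:v-h//2+h,u-w//2:u-w//2+w],(W,H),interpolation=2)
m=np.hstack([cr(s2,[.48,.087,.2],80,60,400,300),cr(s,[.48,.087,.2],80,60,400,300)])
cv2.imwrite("pics/m9.png",np.vstack([m,np.hstack([cv2.resize(c["im"],(400,300)),cr(c,[.5,.09,.2],160,120,400,300)])])[:,:,::-1])
E
```

```text
yaw0 -0.050 turn 0.000 (0.0 rows) shift [ 2.9 45.2  0. ] rows 0.9 q [-0.07  0.01  1.83  0.    1.31 -0.02] F [ 0.8  0.1 -1.1] op 0.128 t 13.45 tilt [-0.0007  0.0001]
264 195
266 182
270 214
```

No contact force passing the stub, so I carry on and lower.

arm_command(plan=[0.5,12,0,0,0.5,12,0,0,0.5,12,0,0,0.5,9,0,0,0,0,6,0,0,0,6,0,0,0,3,0,0,0,0,0,0,0,0,0])

```text
time_s: 14.5
eef_pos: [0.5297, 0.0841, 0.2021]
eef_rot: [-0.0, 0.725, 0.689, -0.0]
wrist_force: [0.0, -0.0, -1.5]
opening: 0.125
```

arm_command(plan=[0,0,2,0,0,0,2,0,0,0,0,0,0,0,0,0])

```text
time_s: 14.9
eef_pos: [0.5299, 0.0841, 0.1982]
eef_rot: [0.0, 0.725, 0.689, -0.0]
wrist_force: [-0.2, 0.1, -1.7]
opening: 0.125
```

```bash
python3 - <<'E'
from h import *
go([.53,.085,.217],-.05)
s=snap("side","s9.png");s2=snap("scene","sc9.png");c=snap("wrist","w9.png")
def cr(c,P,w,h,W,H):
    u,v=map(int,proj(c,P)); print(u-w//2,v-h//2); return cv2.resize(c["im"][v-h//2:v-h//2+h,u-w//2:u-w//2+w],(W,H),interpolation=2)
m=np.hstack([cr(s2,[.52,.087,.18],80,60,400,300),cr(s,[.52,.087,.18],80,60,400,300)])
cv2.imwrite("pics/m9.png",np.vstack([m,np.hstack([cv2.resize(c["im"],(400,300)),cr(c,[.5,.09,.2],160,120,400,300)])])[:,:,::-1])
E
```

```text
yaw0 -0.050 turn -0.000 (0.0 rows) shift [  0.9   0.  -18.8] rows 0.4 q [-0.06  0.13  1.74 -0.    1.28 -0.01] F [-0.2  0.1 -1.7] op 0.125 t 14.9 tilt [-0. -0.]
273 193
281 187
170 234
```

View pics/m9.png

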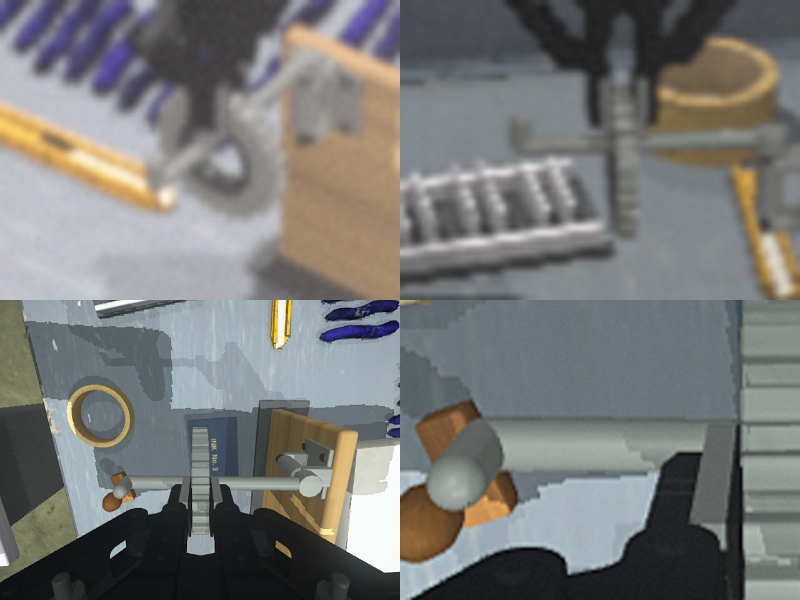

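The gear is threaded on the bar in both views. I lower, release and lift.

arm_command(plan=[0,0,1.5,0,0,0,0,0,0,0,0,0])

```text
time_s: 15.35
eef_pos: [0.5299, 0.0841, 0.1966]
eef_rot: [-0.0, 0.725, 0.689, -0.0]
wrist_force: [-0.1, -0.7, -1.8]
opening: 0.122
```

arm_command(plan=[0,0,0,0,0,0,0,0,0,0,0,0,0,0,0,0,0,0,0,0,0,0,0,0,0,0,-10,0,0,0,-20,0,0,0,-40,0,0,0,-40,0,0,0,0,0,0,0,0,0], grip=0.4)

```text
time_s: 16.55
eef_pos: [0.5306, 0.0841, 0.3085]
eef_rot: [0.001, 0.725, 0.689, 0.001]
wrist_force: [-0.3, 0.8, 0.3]
opening: 0.401
```

```bash
python3 - <<'E'
from h import *
go([.53,-.33,.34],0)
s=snap("side","s10.png")
a=load("s9.png")
# gear still there? mean abs change of area around gear below fingers
u,v=map(int,proj(s,[.53,.084,.15])); print(u,v,s["im"][v-8:v+6:2,u].tolist(), a["im"][v-8:v+6:2,u].tolist())
E
```

```text
yaw0 -0.050 turn -0.050 (0.4 rows) shift [-414.1   -0.6  -31.5] rows 8.3 q [-0.06  0.04  1.61 -0.    1.49 -0.01] F [-0.3  0.8  0.3] op 0.401 t 16.55 tilt [ 0.0033 -0.0002]
325 227 [[111, 113, 110], [125, 127, 122], [116, 119, 113], [116, 117, 112], [102, 103, 100], [107, 109, 104], [113, 115, 110]] [[132, 135, 129], [110, 111, 108], [119, 119, 116], [106, 108, 103], [112, 113, 109], [109, 111, 106], [97, 98, 93]]
```

arm_command(plan=[0,0,0,-0.05,-43,0,0,0,-43,0,0,0,-43,0,0,0,-43,0,0,0,-43,0,0,0,-43,0,0,0,-43,0,0,0,-43,0,0,0,-43,0,0,0,-42,0,0,0,0,0,0,0,0,0,0,0], grip=1)

```text
time_s: 17.9
eef_pos: [0.529, -0.3451, 0.3043]
eef_rot: [-0.002, 0.708, 0.706, 0.0]
wrist_force: [0.4, -0.0, 1.1]
opening: 1.0
```

```bash
python3 - <<'E'
from h import *
go([.527,-.355,.30],0)
c=snap("wrist","w10.png")
for P in ([.5266,-.3554,.123],[.5266,-.3554,.107]): print(proj(c,P))
u,v=map(int,proj(c,[.5266,-.3554,.11]))
cv2.imwrite("pics/w10c.png",cv2.resize(c["im"][max(0,v-75):v+75,u-100:u+100],(800,600),interpolation=2)[:,:,::-1]); print("origin",u-100,v-75)
E
```

```text
yaw0 -0.002 turn -0.002 (0.0 rows) shift [-9.9 -2.   4.3] rows 0.2 q [-0.77  0.26  1.37  0.    1.52 -0.76] F [ 0.4 -0.   1.1] op 1.0 t 17.9 tilt [-0.0028  0.0031]
[np.float64(318.0874758812043), np.float64(226.39003955067918)]
[np.float64(318.24321701483797), np.float64(222.50464542668595)]
origin 218 148
```

View pics/w10c.png

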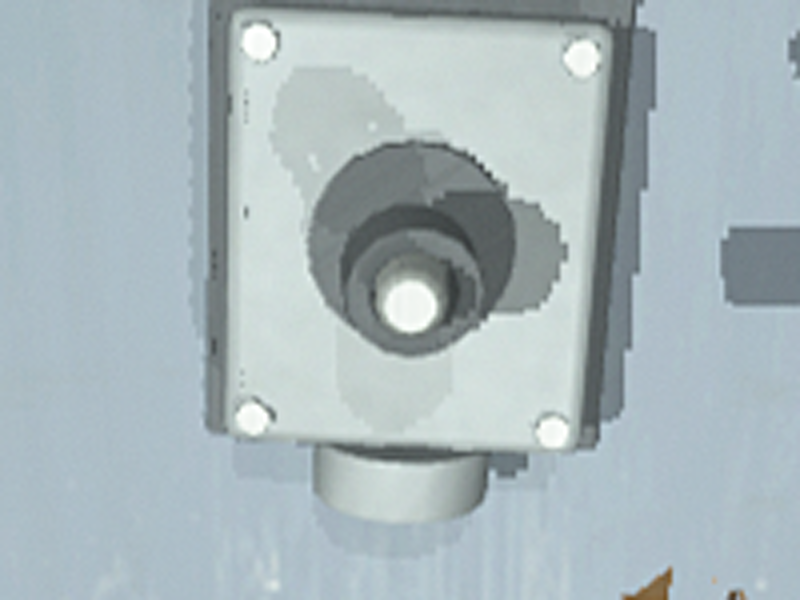

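Shaft top at w10 (320.7,224.2), the collar ring around (321,219), and the key is hidden under the collar.

```bash
python3 - <<'E'
from h import *
c=load("w10.png")
print("top",onz(c,320.7,224.2,.123),"collar top",onz(c,218+412/4,148+291/4,.107),"collar L/R edge",onz(c,218+342/4,148+285/4,.104),onz(c,218+483/4,148+285/4,.104))
# gearbox top corners z=.045
q=[onz(c,218+x/4,148+y/4,.045) for x,y in((233,12),(609,22),(227,435),(582,446))]; print(np.round(q,4))
print("shoulder",onz(c,218+411/4,148+248/4,.051))
p=np.array([.5278,-.3555]); go([.5278,-.3555,.0825],0)
E
```

```text
top [ 0.52908819 -0.35326174  0.123     ] collar top [ 0.52934513 -0.35361371  0.107     ] collar L/R edge [ 0.51182271 -0.35275003  0.104     ] [ 0.54710549 -0.35279033  0.104     ]
[[ 0.4796 -0.2884  0.045 ]
 [ 0.5842 -0.2913  0.045 ]
 [ 0.4732 -0.4126  0.045 ]
 [ 0.5807 -0.4162  0.045 ]]
shoulder [ 0.52896221 -0.35395498  0.051     ]
yaw0 -0.000 turn -0.000 (0.0 rows) shift [-11.3  -1.6 222.4] rows 4.5 q [-0.76  0.26  1.37  0.    1.52 -0.76] F [-0.4 -0.3 -0.6] op 0.996 t 17.95 tilt [-0.0022  0.0026]
```

arm_command(plan=[-8.4,0,40,0,0,0,45,0,0,0,45,0,0,0,40,0,0,0,30,0,0,0,16,0,0,0,10,0,0,0,0,0,0,0,0,0], grip=0.75)

```text
time_s: 18.85
eef_pos: [0.5309, -0.3538, 0.0824]
eef_rot: [0.001, 0.707, 0.707, 0.0]
wrist_force: [1.1, 0.0, 0.7]
opening: 0.75
```

arm_command(plan=[0,0,0,0,0,0,0,0,0,0,0,0,0,0,0,0,0,0,0,0,0,0,0,0], grip=0)

```text
time_s: 19.45
eef_pos: [0.5299, -0.3543, 0.0825]
eef_rot: [0.001, 0.707, 0.707, -0.0]
wrist_force: [-3.1, 0.3, 5.0]
opening: 0.4
```

arm_command(plan=[0,0,0,0,0,0,0,0,0,0,0,0,0.5,-0.5,-4,0,0,0,0,0,0,0,0,0], grip=0.55)

```text
time_s: 20.05
eef_pos: [0.5296, -0.3529, 0.0849]
eef_rot: [0.0, 0.707, 0.707, 0.0]
wrist_force: [-0.2, -0.3, 0.6]
opening: 0.551
```

arm_command(plan=[0,0,0,0,0,0,0,0,0,0,0,0,0,0,0,0,0,0,0,0,0,0,0,0], grip=0)

```text
time_s: 20.65
eef_pos: [0.5296, -0.3529, 0.0849]
eef_rot: [0.0, 0.707, 0.707, 0.0]
wrist_force: [-0.6, 1.9, 4.0]
opening: 0.401
```

arm_command(plan=[0,0,-6,0,0,0,-10,0,0,0,-10,0,0,0,-10,0,0,0,-15,0,0,0,-30,0,0,0,0,0,0,0,0,0])

```text
time_s: 21.45
eef_pos: [0.53, -0.3533, 0.1673]
eef_rot: [0.001, 0.707, 0.707, 0.0]
wrist_force: [-0.4, -0.6, -0.9]
opening: 0.399
```

```bash
python3 - <<'E'
from h import *
c=snap("wrist","w11.png"); go([.40,-.36,.0],0)
a=load("w10.png")
for n,i in(("collar",c),):
    print(i["im"][330:440:10,320].tolist())
# bench free near park spot: saturation/brightness spread in a region of w10
u,v=proj(c,[.40,-.36,0]); print("px",u,v); u,v=int(u),int(v); r=c["im"][max(v-45,0):v+45,max(u-45,0):u+45]; print(r.reshape(-1,3).mean(0),r.reshape(-1,3).std(0))
E
```

```text
yaw0 0.000 turn 0.000 (0.0 rows) shift [  -7.3 -129.4  165.8] rows 4.2 q [-0.77  0.37  1.5   0.    1.26 -0.77] F [ 0.3  0.  -1.1] op 0.401 t 21.5 tilt [ 0.0002 -0.0001]
[[52, 56, 56], [51, 55, 56], [62, 66, 69], [60, 64, 65], [158, 174, 182], [134, 148, 157], [86, 59, 36], [152, 107, 58], [26, 30, 33], [25, 28, 29], [22, 25, 26]]
px 176.47858056691263 225.40508114697062
[167.07037037 182.94296296 191.66395062] [2.00880435 2.12607704 2.12832959]
```

arm_command(plan=[0,-43,0,0,-3,-43,0,0,-4,-43,0,0,0,0,40,0,0,0,40,0,0,0,40,0,0,0,25,0,0,0,12,0,0,0,5,0,0,0,0,0,0,0,0,0])

```text
time_s: 22.6
eef_pos: [0.4011, -0.3606, 0.0046]
eef_rot: [0.001, 0.707, 0.707, -0.0]
wrist_force: [-0.6, 0.2, -0.9]
opening: 0.398
```

arm_command(plan=[0,0,2,0,0,0,1,0,0,0,0,0,0,0,0,0])

```text
time_s: 23.0
eef_pos: [0.4013, -0.3607, 0.0023]
eef_rot: [0.001, 0.707, 0.707, -0.0]
wrist_force: [-1.2, 1.2, 7.3]
opening: 0.397
```

arm_command(plan=[0,0,0,0,0,0,0,0,0,0,0,0,0,0,0,0,0,0,-15,0,0,0,-30,0,0,0,-45,0,0,0,-45,0,0,0,-45,0,0,0,-45,0,0,43,0,0,0,43,0,0,0,43,0,0,0,0,0,0,0,0,0,0], grip=0.7)

```text
time_s: 24.5
eef_pos: [0.5298, -0.3592, 0.2258]
eef_rot: [-0.0, 0.707, 0.708, -0.0]
wrist_force: [-0.3, 0.3, -0.2]
opening: 0.702
```

```bash
python3 - <<'E'
from h import *
c=snap("wrist","w12.png"); sc=snap("scene","sc12.png");sd=snap("side","s12.png"); go([.529,-.345,.22],0)
def cr(c,P,w,h,W,H):
    u,v=map(int,proj(c,P)); print("org",u-w//2,v-h//2); return cv2.resize(c["im"][v-h//2:v-h//2+h,u-w//2:u-w//2+w],(W,H),interpolation=2)
S=[.529,-.3535,.085]
A=cr(c,S,80,60,400,300);B=cr(c,[.40,-.36,.02],80,60,400,300);C=cr(sc,[.434,-.10,.02],64,48,400,300);D=cr(sd,[.434,-.10,.02],64,48,400,300)
cv2.imwrite("pics/m12.png",np.vstack([np.hstack([A,B]),np.hstack([C,D])])[:,:,::-1])
E
```

```text
yaw0 -0.001 turn -0.001 (0.0 rows) shift [14.9  0.5  6.2] rows 0.3 q [-0.78  0.33  1.44 -0.    1.38 -0.78] F [ 0.3 -0.3 -0.1] op 0.702 t 24.65 tilt [-0.0002 -0.0002]
org 279 188
org 151 180
org 321 287
org 265 286
```

View pics/m12.png

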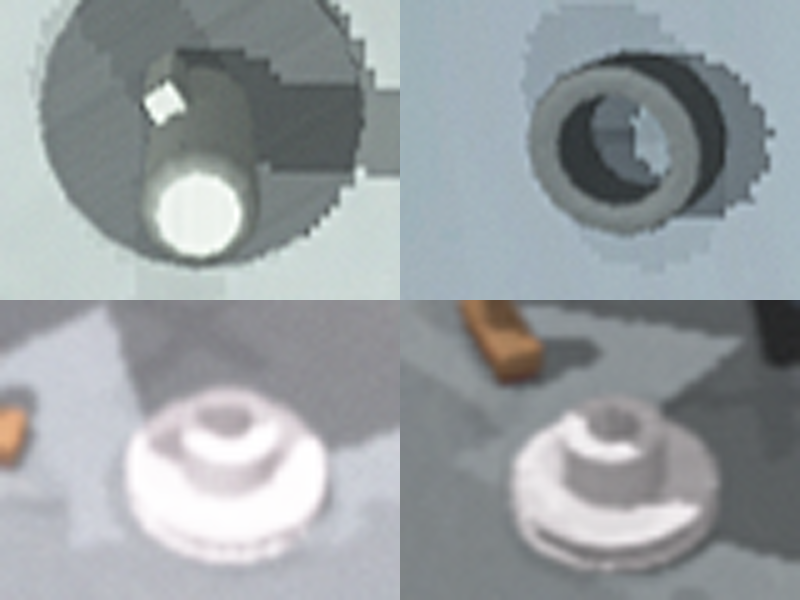

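Key top (bright square) at w12 (312,208.4), shaft top at (319,231), parked collar's top ring at about (194,210). The pulley lies flat.

```bash
python3 - <<'E'
from h import *
c=load("w12.png")
t=onz(c,319,231,.123);print("top",t)
ax=np.array([.529,-.3535])
for A in (ax,t[:2]):
    k=onz(c,312,208.4,.087);d=k[:2]-A;print("key",k,np.linalg.norm(d),"ang",np.arctan2(d[1],d[0]))
# key blob
g=c["im"].min(2);m=(g[200:220,300:325]>205).astype(np.uint8)
n,l,st,ce=cv2.connectedComponentsWithStats(m);print(st.tolist(),(ce+[300,200]).round(1).tolist())
m=(g[215:245,300:340]>225).astype(np.uint8);n,l,st,ce=cv2.connectedComponentsWithStats(m);print(st.tolist(),(ce+[300,215]).round(1).tolist())
print("collar",onz(c,151+(615-400)/5,180+148/5,.020))
for nm in("sc12.png","s12.png"):
    s=load(nm);u,v=map(int,proj(s,[.434,-.10,.02]));r=s["im"][v-26:v+26,u-34:u+34].min(2)
    m=(r>150).astype(np.uint8); n,l,st,ce=cv2.connectedComponentsWithStats(m);i=1+st[1:,4].argmax();x,y=ce[i]+[u-34,v-26];print(nm,st[i],onz(s,x,y,.018))
go([.434,-.09,.25],0)
E
```

```text
top [ 0.52911526 -0.35371389  0.123     ]
key [ 0.52322851 -0.34425608  0.087     ] 0.010897715507901235 ang 2.128931496131062
key [ 0.52322851 -0.34425608  0.087     ] 0.011140198073338478 ang 2.127539107820678
[[0, 0, 25, 20, 469], [8, 5, 8, 7, 31]] [[312.0, 209.6], [311.3, 208.1]]
[[0, 0, 40, 30, 1008], [11, 8, 16, 16, 192]] [[319.7, 229.3], [318.4, 230.4]]
collar [ 0.40243694 -0.35898772  0.02      ]
sc12.png [   0    2   68   50 2427] [ 0.41216826 -0.10282465  0.018     ]
s12.png [ 19  17  33  28 460] [ 0.43087749 -0.11684696  0.018     ]
yaw0 -0.001 turn -0.001 (0.0 rows) shift [269.9 -94.5 -23.8] rows 5.7 q [-0.78  0.33  1.44 -0.    1.38 -0.78] F [ 0.3 -0.3 -0.1] op 0.702 t 24.65 tilt [-0.0002 -0.0002]
```

arm_command(plan=[0,0,-24,0,40,-13.5,0,0,40,-13.5,0,0,40,-13.5,0,0,40,-13.5,0,0,40,-13.5,0,0,40,-13.5,0,0,30,-13.5,0,0,0,0,0,0,0,0,0,0], grip=1)

```text
time_s: 25.65
eef_pos: [0.4346, -0.0899, 0.2504]
eef_rot: [0.001, 0.707, 0.707, 0.0]
wrist_force: [-0.2, -1.0, -0.9]
opening: 1.002
```

```bash
cat > pul.py <<'E'
from h import *
def pulley(fn,guess=(.434,-.105),z=.042):
    "find dark bore blob inside the bright boss top; returns bore centre and keyway angle"
    c=snap("wrist",fn); u,v=map(int,proj(c,[*guess,z])); r=40
    g=c["im"].min(2); r0=g[v-r:v+r,u-r:u+r]
    br=(r0>195).astype(np.uint8)
    cs,h=cv2.findContours(br,cv2.RETR_CCOMP,cv2.CHAIN_APPROX_NONE)
    out=[]
    for k,i in enumerate(cs):
        if h[0][k][3]>=0 and cv2.contourArea(i)>30:
            P=np.array([onz(c,*(q[0]+[u-r,v-r]),z)[:2] for q in i])
            M=cv2.moments(i); cc=onz(c,M["m10"]/M["m00"]+u-r,M["m01"]/M["m00"]+v-r,z)[:2]
            d=P-cc; rad=np.linalg.norm(d,axis=1)
            out.append((len(i),cv2.contourArea(i),cc.round(4),rad.min().round(4),rad.max().round(4)))
            # robust: circle centre from points then angle of far points
            A=np.c_[2*P,np.ones(len(P))]; w=np.ones(len(P))
            for _ in range(10):
                s=np.linalg.lstsq(A*w[:,None],(P**2).sum(1)*w,rcond=None)[0]; R0=np.sqrt(s[2]+s[:2]@s[:2]); e=np.linalg.norm(P-s[:2],axis=1)-R0; w=(abs(e)<.0013)*1.+1e-3
            far=P[e>.002]; a=far.mean(0)-s[:2] if len(far) else np.zeros(2)
            print("hole n%d area %.0f c"%(len(i),cv2.contourArea(i)),s[:2].round(4),"R",R0.round(4),"key",len(far),np.linalg.norm(a).round(4),"ang",np.arctan2(a[1],a[0]).round(3))
    return c
E
python3 - <<'E'
from pul import *
c=pulley("w13.png"); go([.434,-.105,.03],0)
u,v=map(int,proj(c,[.434,-.105,.042])); g=c["im"].min(2)
print(u,v)
for r in range(v-30,v+31,3): print(' '.join("%3d"%x for x in g[r,u-39:u+40:3]))
E
```

```text
hole n69 area 408 c [ 0.4388 -0.1058] R 0.0114 key 13 0.0146 ang 1.707
hole n76 area 161 c [ 0.4393 -0.0995] R 0.0188 key 0 0.0 ang 0.0
yaw0 -0.001 turn -0.001 (0.0 rows) shift [-14.5  -0.9 220.4] rows 4.4 q [-0.47 -0.14  1.9  -0.    1.39 -0.47] F [ 0.8  0.1 -0.5] op 1.002 t 25.7 tilt [ 0.0015 -0.0012]
319 223
186 180 161 164 164 190 255 251 251 251 251 250 250 250 250 250 253 252 252 252 252 252 252 255 174 124 154
187 185 166 162 159 255 252 251 250 250 250 250 249 247 247 247 246 251 252 252 252 252 252 252 255 129 119
185 168 166 163 255 252 250 249 248 247 247 248 248 250 251 251 252 249 253 252 252 252 252 252 252 255 118
192 172 165 157 254 252 249 250 249 249 249 251 248 160 146 138 131 246 245 249 254 252 252 252 252 253 185
188 167 163 255 252 252 250 250 250 250 254 168 155 163 220 249 195 134 133 220 220 218 254 252 252 252 255
184 172 161 255 252 252 251 250 250 253 159 213 255 254 253 255 253 255 243 125 217 216 214 255 252 252 255
183 174 153 253 252 252 250 250 250 231 244 253 254 180 136  81 255 252 252 255 110 218 213 209 254 252 253
181 166 190 253 252 252 251 248 
[... 779 characters left out ...]
 223 238 251 253 252 252 255 216 255 252 252 255 128
177 184 178 172 206 253 252 253 251 252 252 253 252 252 252 253 253 252 252 252 239 255 253 252 252 248 150
182 186 182 183 169 255 253 252 253 251 251 251 252 253 252 252 252 252 249 252 252 252 252 252 255 106 186
180 188 183 182 183 168 255 253 252 251 252 252 252 252 252 251 250 251 251 251 252 252 252 255 159 181 182
181 189 181 182 183 188 173 253 253 253 250 250 250 251 251 251 251 251 252 252 252 253 255 173 181 179 180
177 184 181 181 183 184 186 172 179 255 253 251 250 250 250 250 250 252 252 253 255 181 181 182 184 181 181
179 184 181 182 184 185 183 188 178 169 179 250 255 255 254 255 255 255 252 189 169 174 184 181 181 181 179
```

arm_command(plan=[-8,2.2,40,0,-8,2,40,0,0,0,45,0,0,0,40,0,0,0,30,0,0,0,20,0,0,0,13,0,0,0,5,0,0,0,0,0,0,0,0,0], grip=0.9)

```text
time_s: 26.7
eef_pos: [0.4397, -0.1067, 0.0173]
eef_rot: [0.001, 0.707, 0.707, 0.0]
wrist_force: [0.4, -0.3, -0.4]
opening: 0.899
```

arm_command(plan=[0,0,0,0,0,0,0,0,0,0,0,0,0,0,0,0,0,0,0,0,0,0,0,0], grip=0)

```text
time_s: 27.3
eef_pos: [0.4397, -0.1061, 0.0178]
eef_rot: [0.001, 0.707, 0.707, 0.0]
wrist_force: [-2.2, 1.4, 8.4]
opening: 0.455
```

arm_command(plan=[0,0,-6,0,0,0,-15,0,0,0,-40,0,0,0,-45,0,0,0,-45,0,0,0,-20,0,0,0,0,0,0,0,0,0])

```text
time_s: 28.1
eef_pos: [0.4386, -0.1055, 0.1869]
eef_rot: [-0.0, 0.707, 0.707, -0.0]
wrist_force: [-0.3, 0.0, -4.0]
opening: 0.45
```

```bash
python3 - <<'E'
from h import *
go([.529,-.3536,.20],.42)
E
```

```text
yaw0 0.000 turn -0.420 (3.0 rows) shift [-263.4  -18.6  -13.1] rows 5.3 q [-0.5  -0.06  1.95 -0.    1.25 -0.5 ] F [-0.3  0.  -4. ] op 0.45 t 28.1 tilt [-0.0005  0.0003]
```

arm_command(plan=[0,0,0,-0.14,0,0,0,-0.14,0,0,0,-0.14,-33,-2.4,0,0,-33,-2.4,0,0,-33,-2.4,0,0,-33,-2.4,0,0,-33,-2.4,0,0,-33,-2.2,0,0,-33,-2.2,0,0,-32.4,-2.2,0,0,0,0,0,0,0,0,0,0,0,0,0,0])

```text
time_s: 29.5
eef_pos: [0.5286, -0.3523, 0.1853]
eef_rot: [-0.002, 0.544, 0.839, 0.001]
wrist_force: [-0.2, -0.1, -2.6]
opening: 0.453
```

```bash
python3 - <<'E'
from pul import *
c=pulley("w14.png",(.529,-.3536),.187-.0178+.042)
go([.529,-.3536,.15],.42)
E
```

```text
hole n182 area 2692 c [ 0.5286 -0.3515] R 0.0114 key 22 0.0146 ang 2.308
yaw0 0.421 turn 0.001 (0.0 rows) shift [-1.2 -0.4 36.1] rows 0.7 q [-0.77  0.35  1.49  0.    1.3  -1.2 ] F [ 0.   0.4 -3. ] op 0.456 t 29.55 tilt [-0.0021  0.0023]
```

```bash
python3 - <<'E'
from h import *
for fn,ctr,z,s0 in(("w14.png",(.5286,-.3515),.2112,0),("w13.png",(.4388,-.1058),.042,0)):
    c=load(fn); 
    if fn=="w14.png": z=.1853-.0178+.042
    g=cv2.GaussianBlur(c["im"].min(2),(3,3),0) 
    print(fn)
    for r in (.0125,.0135,.0145):
        row=[]
        for a in np.arange(1.2,3.0,.06):
            u,v=proj(c,[ctr[0]+r*np.cos(a),ctr[1]+r*np.sin(a),z]); row.append(int(cv2.getRectSubPix(g.astype(np.float32),(1,1),(u,v))[0,0]))
        print(r,row)
    for r in (.010,.012):
        print(r,[int(g[tuple(int(round(q)) for q in proj(c,[ctr[0]+r*np.cos(a),ctr[1]+r*np.sin(a),z])[::-1])]) for a in np.arange(0,6.28,.3)])
E
```

```text
w14.png
0.0125 [250, 250, 250, 250, 250, 250, 250, 250, 250, 250, 232, 203, 205, 205, 205, 198, 182, 165, 135, 109, 117, 119, 178, 250, 251, 251, 250, 250, 250, 250, 250]
0.0135 [249, 250, 250, 250, 250, 250, 250, 250, 250, 251, 247, 213, 204, 204, 205, 202, 197, 189, 173, 136, 101, 120, 227, 251, 250, 250, 250, 250, 250, 249, 250]
0.0145 [250, 250, 250, 249, 249, 250, 249, 250, 250, 250, 250, 232, 228, 237, 243, 245, 245, 243, 239, 227, 188, 180, 250, 251, 251, 250, 250, 250, 250, 250, 250]
0.01 [108, 110, 105, 106, 171, 111, 173, 125, 120, 166, 119, 121, 112, 118, 123, 122, 128, 110, 117, 108, 115]
0.012 [208, 229, 250, 250, 250, 251, 230, 183, 126, 251, 250, 217, 237, 224, 213, 199, 200, 132, 151, 164, 144]
w13.png
0.0125 [248, 241, 219, 170, 133, 109, 104, 107, 108, 109, 109, 104, 107, 119, 159, 198, 234, 247, 249, 247, 247, 248, 252, 251, 252, 253, 253, 252, 253, 253, 252]
0.0135 [254, 253, 236, 198, 155, 120, 113, 118, 124, 127, 124, 116, 120, 140, 175, 220, 244, 254, 254, 253, 253, 253, 253, 253, 253, 252, 252, 253, 253, 252, 252]
0.0145 [253, 253, 246, 224, 189, 157, 156, 167, 175, 178, 174, 166, 160, 176, 205, 238, 253, 253, 252, 252, 252, 252, 252, 252, 252, 252, 252, 252, 252, 252, 251]
0.01 [185, 173, 187, 131, 118, 108, 111, 124, 117, 174, 167, 172, 166, 159, 165, 165, 159, 157, 179, 182, 168]
0.012 [255, 248, 254, 248, 234, 109, 107, 187, 239, 254, 252, 253, 248, 251, 234, 230, 249, 237, 235, 251, 246]
```

Keyway in hand sits at 2.17 rad and the key at 2.13 rad. I correct both and lower slowly.

arm_command(plan=[-1.5,-0.2,15,0.04,0,0,15,0,0,0,10,0,0,0,8,0,0,0,8,0,0,0,8,0,0,0,6,0,0,0,0,0,0,0,0,0])

```text
time_s: 30.45
eef_pos: [0.5297, -0.3551, 0.1173]
eef_rot: [-0.001, 0.561, 0.828, 0.0]
wrist_force: [-3.3, 1.0, -3.3]
opening: 0.454
```

arm_command(plan=[0,0,0,0,0,0,4,0,0,0,4,0,0,0,0,0,0,0,0,0])

```text
time_s: 30.95
eef_pos: [0.5296, -0.3552, 0.1095]
eef_rot: [-0.0, 0.561, 0.828, -0.0]
wrist_force: [-4.0, 2.0, -4.3]
opening: 0.448
```

arm_command(plan=[0,0,3,0,0,0,3,0,0,0,0,0,0,0,0,0])

```text
time_s: 31.35
eef_pos: [0.5297, -0.355, 0.1037]
eef_rot: [-0.001, 0.561, 0.828, 0.0]
wrist_force: [-3.9, 2.9, -1.2]
opening: 0.458
```

arm_command(plan=[1.1,-0.5,0,0,0,0,3,0,0,0,3,0,0,0,0,0,0,0,0,0])

```text
time_s: 31.85
eef_pos: [0.5294, -0.3545, 0.0975]
eef_rot: [0.0, 0.561, 0.828, 0.0]
wrist_force: [0.4, 1.4, -3.7]
opening: 0.455
```

```bash
python3 - <<'E'
from h import *
go([.529,-.3536,.0688],.38); o=ctrl.get_obs(); print(o["eef_pos"],o["torque"])
E
```

```text
yaw0 0.380 turn 0.000 (0.0 rows) shift [ 1.   0.  28.7] rows 0.6 q [-0.78  0.46  1.54  0.    1.14 -1.16] F [ 0.4  1.4 -3.7] op 0.455 t 31.85 tilt [ 0.0004 -0.0001]
[ 0.52936377 -0.3545422   0.09745383] [ 0.26446189  0.07676146 -0.03366203]
```

arm_command(plan=[0,0,4,0,0,0,4,0,0,0,4,0,0,0,0,0,0,0,0,0])

```text
time_s: 32.35
eef_pos: [0.5291, -0.3546, 0.0854]
eef_rot: [-0.0, 0.561, 0.828, -0.0]
wrist_force: [-0.4, 0.7, -3.2]
opening: 0.45
```

arm_command(plan=[0,0,4,0,0,0,4,0,0,0,4,0,0,0,0,0,0,0,0,0])

```text
time_s: 32.85
eef_pos: [0.5291, -0.3546, 0.0734]
eef_rot: [-0.0, 0.561, 0.828, -0.0]
wrist_force: [0.1, 1.1, -3.1]
opening: 0.453
```

arm_command(plan=[0,0,2,0,0,0,2,0,0,0,0,0,0,0,0,0])

```text
time_s: 33.25
eef_pos: [0.5291, -0.3546, 0.0696]
eef_rot: [0.0, 0.561, 0.828, 0.0]
wrist_force: [-0.7, 0.5, -3.4]
opening: 0.455
```

Almost home, and the key is engaged since the pulley is far below the key's top.

arm_command(plan=[0,0,1.5,0,0,0,1.5,0,0,0,0,0,0,0,0,0])

```text
time_s: 33.65
eef_pos: [0.5292, -0.3546, 0.0688]
eef_rot: [0.0, 0.561, 0.828, -0.0]
wrist_force: [-7.2, 6.5, 10.9]
opening: 0.456
```

arm_command(plan=[0,0,1.5,0,0,0,0,0,0,0,0,0])

```text
time_s: 33.95
eef_pos: [0.5292, -0.3545, 0.0687]
eef_rot: [-0.0, 0.561, 0.828, -0.0]
wrist_force: [-9.9, 9.0, 20.1]
opening: 0.452
```

Contact at TCP 0.0687 is exactly the predicted home height. I release, lift and check.

arm_command(plan=[0,0,-3,0,0,0,0,0,0,0,0,0,0,0,0,0,0,0,0,0,0,0,-10,0,0,0,-30,0,0,0,-45,0,0,0,-45,0,0,0,-30,0,0,0,0,0,0,0,0,0], grip=0.8)

```text
time_s: 35.15
eef_pos: [0.5295, -0.3549, 0.2297]
eef_rot: [0.001, 0.561, 0.828, -0.0]
wrist_force: [-0.9, -0.5, 0.0]
opening: 0.798
```

```bash
python3 - <<'E'
from h import *
c=snap("wrist","w15.png")
g=c["im"].min(2)
# boss top circle (bright) and shaft top: list bright blobs near
u,v=map(int,proj(c,[.529,-.3536,.093])); print("px",u,v,"shaft top px",proj(c,[.529,-.3536,.123]))
r=g[v-60:v+60,u-60:u+60]
for y in range(0,120,5): print(' '.join("%3d"%x for x in r[y,::5]))
go([.4024,-.359,.2],0)
E
```

```text
px 319 224 shaft top px [np.float64(319.8941553614853), np.float64(234.51452942899724)]
168 152 114 121 174 202 186 184 184 186 185 184 181 187 186 182 183 176 200 199 198 195 191 180
170 153 101 113 189 188 184 188 186 187 186 182 180 179 184 183 183 179 177 195 198 194 196 195
177 150 119 172 197 186 184 186 187 234 246 250 248 252 254 222 191 184 181 175 197 194 195 192
153 112 118 183 189 186 190 223 253 250 249 249 249 249 251 251 251 250 149 181 200 197 196 194
154 115 136 185 186 190 250 251 249 249 249 249 248 248 248 252 251 251 253 112 190 199 196 195
112 121 183 184 190 237 251 252 249 248 249 249 247 245 243 245 252 251 251 253 111 178 196 198
 99 110 192 187 184 251 251 247 245 246 247 247 247 247 247 248 249 251 251 251 255 140 196 200
117 180 207 189 255 251 251 247 248 248 201 167 165 154 137 255 248 251 251 251 251 141 193 196
118 190 206 185 251 251 252 249 248 169 227 253 251 249 255 127 180 252 252 251 251 255 137 199
135 205 204 168 251 251 251 249 245 255 240 184 234 255 252 252 137 213 199 251 252 254 140 197
184 205 203 250 251 252 252 252 253 251 250 116 137 
[... 758 characters left out ...]
0 250 250 252 251 252 252 253 138 209 132 124 122 118
164 164 129 153 192 207 195 192 191 254 252 252 251 252 251 253 239 208 206 188 108 120 127 120
158 169 150 178  93 146 177 198 194 195 200 196 193 196 209 208 206 206 210 141 121 178 129 119
172 132 164 181 196 149  95  97 155 201 208 205 210 209 208 208 204 209 184 119 114 175 131 118
165 155 176 189 198 200 207 160  95  95 158 193 209 207 210 212 176 211 132 122 173 176 123 118
164 162 185 191 195 202 199 197 189 171 153 119 125 185 207 244 241 176 119 143 173 170 172 180
yaw0 0.380 turn 0.380 (2.7 rows) shift [  -4.7 -126.5   28. ] rows 2.6 q [-0.78  0.32  1.45 -0.    1.38 -1.16] F [-0.5  0.7 -0.8] op 0.8 t 35.2 tilt [-0.0004  0.0003]
```

Pulley is on the shaft, upright, with the boss ring concentric around the shaft top (320,234). Now the collar.

arm_command(plan=[0,0,0,0.13,0,0,0,0.13,0,0,0,0.12,0,-42,5,0,0,-42,5,0,5,-42.5,5,0,0,0,0,0,0,0,0,0])

```text
time_s: 36.0
eef_pos: [0.4015, -0.3489, 0.2118]
eef_rot: [-0.001, 0.708, 0.707, 0.0]
wrist_force: [0.0, -0.2, 0.6]
opening: 0.801
```

```bash
python3 - <<'E'
from h import *
c=snap("wrist","w16.png"); hsv=c["im"].astype(int)
u,v=map(int,proj(c,[.4024,-.359,.02])); print(u,v); R0=50
g=cv2.GaussianBlur(c["im"],(3,3),0)[v-R0:v+R0,u-R0:u+R0]
print(g[R0-45:R0+46:6,R0-45:R0+46:6].min(2))
sat=(g[:,:,2].astype(int)-g[:,:,0])
print(sat[R0-45:R0+46:6,R0-45:R0+46:6])
go([.4024,-.36,.003],0)
E
```

```text
321 223
[[168 167 171 172 171 169 171 167 172 171 168 170 173 172 170 171]
 [168 167 171 171 171 170 172 167 171 171 168 171 171 172 171 171]
 [168 167 169 171 171 172 172 168 171 170 168 171 171 173 172 171]
 [167 171 171 171 170 154 154 151 154 171 168 171 172 172 172 173]
 [168 171 171 171 153 154 155 129 140 156 171 172 173 172 172 171]
 [167 171 172 172 154 153  93 126 123  66 116 169 172 172 172 172]
 [167 171 171 172 154 115 121  98 138 125  77 114 173 172 172 172]
 [167 171 172 172 165 127  87 117 142 133 121 114 162 172 172 172]
 [167 172 172 172 173 125  70  96 155  70 123 113 173 172 172 172]
 [171 173 172 171 172 122 110  61  65 129 110 155 172 172 172 172]
 [171 172 172 172 172 161 125 121 124 144 170 171 172 173 172 172]
 [172 173 173 172 171 171 161 161 161 172 171 171 172 172 172 171]
 [171 172 172 171 172 172 172 172 173 172 171 171 173 172 172 172]
 [171 172 173 173 171 172 172 172 173 172 171 171 172 172 173 172]
 [170 172 172 173 171 172 172 168 171 173 172 171 173 172 173 173]
 [168 171 172 171 168 168 172 172 172 173 171 171 172 173 173 172]]
[[26 26 24 26 26 27
[... 281 characters left out ...]
6 26]
 [26 26 24 26 25 10 10 19 24 11 11 18 25 25 26 26]
 [28 26 25 26 27 11 17 22 25 23 11 18 26 26 26 27]
 [28 25 26 23 26 12 13 18 26 10 10 18 27 26 26 27]
 [24 24 26 23 23 13 12  8  9 10 14 25 27 26 26 27]
 [24 25 25 24 23 26 14 11 11 21 24 26 27 25 26 26]
 [24 24 25 26 23 27 25 25 25 26 24 26 26 27 26 27]
 [24 25 25 27 23 26 26 24 24 27 26 25 26 26 26 27]
 [26 25 24 25 26 26 25 26 25 27 26 25 27 26 25 27]
 [24 23 26 25 24 24 23 26 23 23 23 24 25 25 25 24]
 [23 23 22 23 25 26 23 22 25 25 27 26 26 24 26 27]]
yaw0 -0.001 turn -0.001 (0.0 rows) shift [-1.060e+01 -2.000e-01  2.095e+02] rows 4.2 q [-0.94  0.11  1.73  0.    1.31 -0.94] F [ 0.6  0.1 -0. ] op 0.799 t 36.05 tilt [-0.0004  0.001 ]
```

```bash
python3 - <<'E'
from h import *
c=load("w16.png");g=cv2.GaussianBlur(c["im"],(3,3),0)[173:273,271:371].astype(int)
m=((g[:,:,2]-g[:,:,0]<16)&(g.min(2)>105)).astype(np.uint8)
ys,xs=np.nonzero(m);P=np.array([onz(c,x+271,y+173,.02)[:2] for x,y in zip(xs,ys)])
print(len(P)); (x,y),r=cv2.minEnclosingCircle(np.c_[xs,ys].astype(np.float32)); print(onz(c,x+271,y+173,.02),r, r/351*(c["e"][2]-.02))
go([.4024,-.36,.003],0)
E
```

```text
504
[ 0.40164473 -0.35804842  0.02      ] 18.179758071899414 0.017324083063007794
yaw0 -0.001 turn -0.001 (0.0 rows) shift [-1.060e+01 -2.000e-01  2.095e+02] rows 4.2 q [-0.94  0.11  1.73  0.    1.31 -0.94] F [ 0.6  0.1 -0. ] op 0.799 t 36.05 tilt [-0.0004  0.001 ]
```

arm_command(plan=[-9.2,0,45,0,0,0,45,0,0,0,40,0,0,0,35,0,0,0,20,0,0,0,13,0,0,0,7,0,0,0,3,0,0,0,0,0,0,0,0,0], grip=0.65)

```text
time_s: 37.05
eef_pos: [0.4033, -0.3595, 0.0063]
eef_rot: [0.001, 0.707, 0.707, -0.0]
wrist_force: [-0.1, -0.0, 0.0]
opening: 0.648
```

arm_command(plan=[0,0,0,0,0,0,0,0,0,0,0,0,0,0,0,0,0,0,0,0,0,0,0,0], grip=0)

```text
time_s: 37.65
eef_pos: [0.4032, -0.3595, 0.0066]
eef_rot: [0.001, 0.707, 0.707, -0.0]
wrist_force: [-1.8, 2.4, 8.1]
opening: 0.39
```

arm_command(plan=[0,0,-5,0,0,0,-15,0,0,0,-40,0,0,0,-45,0,0,0,-45,0,0,0,0,0,0,0,0,0])

```text
time_s: 38.35
eef_pos: [0.4033, -0.3596, 0.1576]
eef_rot: [0.002, 0.707, 0.707, -0.0]
wrist_force: [-1.0, -0.0, -1.5]
opening: 0.387
```

```bash
python3 - <<'E'
from h import *
go([.529,-.3538,.153],0)
E
```

```text
yaw0 0.000 turn 0.000 (0.0 rows) shift [  5.8 125.7   4.6] rows 2.5 q [-0.95  0.18  1.77 -0.    1.19 -0.95] F [-1.  -0.  -1.5] op 0.387 t 38.35 tilt [ 0.0025 -0.0035]
```

arm_command(plan=[1,31,0,0,1,31,0,0,1,31,0,0,1.8,32.7,0,0,0,0,0,0,0,0,0,0,0,0,0,0])

```text
time_s: 39.05
eef_pos: [0.5269, -0.3533, 0.1538]
eef_rot: [-0.002, 0.707, 0.707, -0.0]
wrist_force: [-0.4, -0.0, -1.3]
opening: 0.389
```

```bash
python3 - <<'E'
from h import *
c=snap("wrist","w17.png"); o=ctrl.get_obs(); p=o["eef_pos"]; print(p)
z=p[2]-.0066+.02
u,v=map(int,proj(c,[p[0],p[1],z])); print(u,v)
g=cv2.GaussianBlur(c["im"],(3,3),0); gm=g.min(2)
for y in range(v-72,v+73,6): print(' '.join("%3d"%x for x in gm[min(y,479),u-72:u+73:6]))
go([.529,-.3548,.11],0)
E
```

```text
[ 0.52699742 -0.35363071  0.1542496 ]
319 318
124 174 199 249 250 250 250 246 243 236 218 147 125 117 108 192 226 193 175 209 210 208 209 166 124
122 176 199 238 250 250 250 250 250 249 164 132 124 115 110 111 219 226 208 208 207 210 205 143 121
125 176 195 200 250 250 250 250 250 250 177 126 112 114 109 105 191 215 204 209 204 205 212 135 113
124 173 196 196 250 250 250 251 250 249  95  80  80  78  75  87 204 220 208 202 210 210 209 133  99
129 173 193 198 241 250 250 250 154  79  80  78  75  75  73  73  69 196 204 209 206 208 143 196  94
122 172 193 194 185 250 250 152  79  78  77  83  82  79  77  69  69  64 206 206 205 207 196 191  79
124 170 193 192 195 187 253  72  79 120 113 111 111 107 108 109  78  65  70 253 252 199 197 184  80
131 171 188 119 104  67 100  78 128 119 106 115  90  71  75  75  74  76  59  46 101  98 197 175  85
128 166 169 104 106  50  60 105  84  84 216 250 247 246 252 100  73  73  69  46  82  98 142 162  97
110  44  52 104 106  48  76  81  83 173 200 239 245 247 248 239  81  69  70  48  44  96  97  44  41
 41  42  98  97  77  43  77  79  70 173 181 178 179 18
[... 909 characters left out ...]
 148 156 147 170  27  33  31  30  28
 23  24  25  25  36 143 149 148 158 162 147 151 157 151 150 156 148 152 149 166  30  31  30  29  28
 23  22  23  23  36 150 151 149 148 148 150 156 153 150 159 163 147 149 147 152  82  41  29  29  27
 22  22  24  22  31 151 148 147 146 148 151 160 148 150 143 144 147 146 145 151 147 103  29  28  27
 21  23  23  33 148 158 147 148 147 145 149 158 147 129 133  66  88 145 144 153 157 165  28  27  25
 21  22  21  24  97 141 138 146 148 145 147 151 141 129  42  53  68 146 146 154 155 166  27  26  24
yaw0 -0.001 turn -0.001 (0.0 rows) shift [-1.2  2.  44.2] rows 0.9 q [-0.78  0.39  1.51 -0.    1.25 -0.78] F [ 0.  -0.5 -0.1] op 0.39 t 39.1 tilt [-0.0017  0.0014]
```

```bash
python3 - <<'E'
from h import *
c=load("w17.png"); 
for z in(.167,.155): print(onz(c,320.5,315,z), "bore edges",onz(c,319,318-72+45,z)[:2],onz(c,319,318-72+92,z)[:2],onz(c,319-72+47,315,z)[:2],onz(c,319-72+99,315,z)[:2])
g=cv2.GaussianBlur(c["im"],(3,3),0).min(2)
print("col319",g[246:360:2,319].tolist()); print("row318",g[318,250:392:2].tolist()); print("row 330",g[330,250:392:2].tolist())
E
```

```text
[ 0.52745187 -0.35256627  0.167     ] bore edges [ 0.52685198 -0.34187749] [ 0.52682293 -0.36324238] [ 0.51659523 -0.35257844] [ 0.53789522 -0.35255456]
[ 0.52741872 -0.35903243  0.155     ] bore edges [ 0.52676323 -0.34735312] [ 0.5267315  -0.37069789] [ 0.515556   -0.35904573] [ 0.53882986 -0.35901963]
col319 [125, 125, 124, 124, 120, 113, 112, 102, 80, 80, 78, 78, 75, 75, 75, 82, 113, 112, 111, 107, 89, 90, 146, 250, 247, 245, 245, 245, 201, 178, 179, 176, 148, 92, 70, 69, 56, 52, 52, 53, 53, 52, 52, 51, 51, 50, 51, 63, 74, 73, 72, 70, 67, 94, 150, 150, 149]
row318 [36, 38, 84, 94, 93, 94, 94, 94, 96, 57, 37, 39, 38, 38, 36, 50, 73, 75, 76, 77, 77, 79, 62, 51, 52, 52, 52, 52, 53, 54, 54, 53, 53, 55, 55, 57, 56, 54, 54, 52, 52, 52, 52, 52, 51, 51, 50, 49, 48, 58, 64, 65, 65, 65, 61, 57, 41, 36, 38, 37, 38, 36, 73, 95, 94, 93, 92, 94, 96, 70, 38]
row 330 [31, 32, 33, 32, 31, 51, 150, 161, 105, 43, 44, 34, 34, 33, 34, 33, 46, 73, 71, 72, 73, 74, 75, 76, 70, 54, 51, 50, 51, 51, 51, 51, 51, 51, 52, 52, 51, 52, 52, 52, 52, 51, 50, 50, 49, 49, 57, 71, 72, 72, 73, 70, 62, 61, 59, 37, 34, 35, 34, 34, 35, 38, 37, 96, 115, 95, 37, 34, 35, 35, 34]
```

arm_command(plan=[-1.1,1.8,8,0,0,0,10,0,0,0,6,0,0,0,5,0,0,0,0,0,0,0,0,0])

```text
time_s: 39.7
eef_pos: [0.5301, -0.355, 0.1261]
eef_rot: [-0.0, 0.707, 0.707, -0.0]
wrist_force: [-0.0, -0.7, -1.0]
opening: 0.388
```

arm_command(plan=[0,0,5,0,0,0,5,0,0,0,0,0,0,0,0,0])

```text
time_s: 40.1
eef_pos: [0.53, -0.3548, 0.1157]
eef_rot: [-0.0, 0.707, 0.707, 0.0]
wrist_force: [-1.4, 0.5, -1.7]
opening: 0.388
```

arm_command(plan=[0,-0.8,4,0,0,0,4,0,0,0,4,0,0,0,0,0,0,0,0,0])

```text
time_s: 40.6
eef_pos: [0.5294, -0.3551, 0.104]
eef_rot: [0.0, 0.707, 0.707, -0.0]
wrist_force: [-0.2, 1.2, -0.8]
opening: 0.391
```

arm_command(plan=[0,0,2,0,0,0,1.5,0,0,0,0,0,0,0,0,0])

```text
time_s: 41.0
eef_pos: [0.5294, -0.3551, 0.1007]
eef_rot: [0.0, 0.707, 0.707, -0.0]
wrist_force: [-0.4, -0.3, -0.9]
opening: 0.392
```

arm_command(plan=[0,0,1,0,0,0,1,0,0,0,0,0,0,0,0,0])

```text
time_s: 41.4
eef_pos: [0.5294, -0.3551, 0.0992]
eef_rot: [0.0, 0.707, 0.707, 0.0]
wrist_force: [-1.6, 1.0, 4.2]
opening: 0.392
```

arm_command(plan=[0,0,1,0,0,0,0,0,0,0,0,0])

```text
time_s: 41.7
eef_pos: [0.5295, -0.3551, 0.0991]
eef_rot: [0.0, 0.707, 0.707, -0.0]
wrist_force: [-3.4, 3.4, 10.0]
opening: 0.389
```

The collar is resting at the predicted height. Release, lift and do the final checks.

arm_command(plan=[0,0,-1.5,0,0,0,0,0,0,0,0,0,0,0,0,0,0,0,0,0,0,0,-10,0,0,0,-30,0,0,0,-45,0,0,0,-45,0,0,0,-30,0,0,0,0,0,0,0,0,0], grip=0.65)

```text
time_s: 42.9
eef_pos: [0.5297, -0.3553, 0.2608]
eef_rot: [0.001, 0.707, 0.707, 0.0]
wrist_force: [-0.7, -0.1, -1.0]
opening: 0.652
```

```bash
python3 - <<'E'
from h import *
c=snap("wrist","w18.png"); s=snap("side","s18.png"); sc=snap("scene","sc18.png"); go([.5,-.35,.3],0)
u,v=map(int,proj(c,[.529,-.3536,.113])); g=c["im"].min(2); print(u,v)
for y in range(v-60,v+61,6): print(' '.join("%3d"%x for x in g[y,u-60:u+61:6]))
# collar top face fit
p=cv2.GaussianBlur(g,(3,3),0)[v-40:v+40,u-40:u+40]; m=((p<150)).astype(np.uint8); n,l,st,ce=cv2.connectedComponentsWithStats(m); print([(x.tolist(),onz(c,q[0]+u-40,q[1]+v-40,.113).round(4).tolist()) for x,q in zip(st[1:],ce[1:]) if x[4]>60])
# gear: brightness column in side view around gear & earlier s10 difference; bystanders diff
for a,b,P in(("s10.png",s,[.53,.084,.15]),):
    d=load(a); uu,vv=map(int,proj(b,P)); print("gear diff",cv2.absdiff(d["im"],b["im"])[vv-25:vv+20,uu-25:uu+25].max(2).mean())
d0=load("scene0.png")["im"]; df=cv2.absdiff(d0,sc["im"]).max(2)
for n,P in dict(masking=[.39,.118,.02],stamp=[.42,-.0,.03],cutter=[.62,.27,.01],inkpad=[.55,.02,.01],tape=[.65,.40,.03]).items():
    a,b=map(int,proj(sc,P)); print(n,a,b,df[b-12:b+12,a-14:a+14].mean().round(1))
E
```

```text
yaw0 -0.000 turn -0.000 (0.0 rows) shift [  4.4 -28.6 -42.5] rows 1.0 q [-0.78  0.3   1.41 -0.    1.43 -0.78] F [-0.1  1.3 -0.9] op 0.648 t 43.05 tilt [-0.0022  0.0021]
318 221
158 119 188 211 191 191 191 191 193 187 186 184 185 201 202 200 201 197 201 170  88
156  81 196 212 193 191 192 191 186 160 160 170 161 164 199 207 202 202 197 162  78
153 123 189 211 191 193 193 232 251 251 252 252 252 255 129 139 205 200 199 158  92
158 121 193 191 195 194 253 251 250 250 251 252 252 252 252 235 140 206 200 155 118
162 122 195 191 191 254 251 250 250 247 248 249 252 252 252 252 204 140 201 135 119
160 105 196 192 250 251 250 250 248 251 144 173 182 254 252 252 252 137 183 103 122
156 123 197 195 253 252 247 249 157 255 255 255 171 199 205 254 252 223 140  96 123
160 123 198 193 252 252 250 245 255  87 136 121  80 227 212 214 211 255 142  90 122
161 123 197 190 252 252 250 255 150 124 112 136 133  76 209 216 217 254 143  92 121
158 102 197 213 252 252 252 231 122 148 169 132 116 135 205 213 218 255 144  95 122
154 118 197 210 252 252 252 149 125 237 241 249 124 136 191 211 217 255 136  92 119
[... 320 characters left out ...]
 208 166 120 174
177 130 171 191 207 206 208 198 191 240 247 246 224 201 213 210 210 214 142 123 171
175 121 208 247 206 208 203 208 198 193 195 197 204 209 208 209 219 249 107 182 176
173 174 164 165 169 168 146  84  85  88 110 149 143 153 164 176 177 182 146 175 173
174 174 178 162 167 166 152 184 199 210 208 198 170 136 143 135 165 173 176 174 176
173 174 175 175 176 174 153 187 199 206 199 186 161 123 179 179 178 176 177 175 176
177 175 174 178 173 177 164 173 200 203 196 183 153 176 176 177 176 178 175 175 175
[([23, 18, 40, 42, 1094], [0.5307, -0.3515, 0.113])]
gear diff 30.180888888888887
masking 278 289 27.4
stamp 319 297 27.3
cutter 283 228 23.7
inkpad 338 271 30.8
tape 256 204 20.1
```

```bash
python3 - <<'E'
from h import *
def ncc(a,b,P,hw=14):
    A=load(a);B=load(b);u,v=map(int,proj(B,P))
    t=A["im"][v-hw:v+hw,u-hw:u+hw]; w=B["im"][v-hw-8:v+hw+8,u-hw-8:u+hw+8]
    r=cv2.matchTemplate(w,t,cv2.TM_CCOEFF_NORMED);_,m,_,l=cv2.minMaxLoc(r);return round(m,2),l[0]-8,l[1]-8
print("gear side",ncc("s10.png","s18.png",[.53,.084,.165]),"scene",ncc("sc12.png","sc18.png",[.53,.084,.165]))
print("hook tip",ncc("sc9.png","sc18.png",[.475,.087,.2],8))
for n,P in dict(masking=[.39,.118,.02],stamp=[.42,-.0,.03],cutter=[.62,.27,.01],inkpad=[.55,.02,.01],tape=[.65,.40,.03]).items():
    print(n,ncc("scene0.png","sc18.png",P),ncc("side0.png","s18.png",P))
E
```

```text
gear side (0.62, 0, 0) scene (0.98, 0, 0)
hook tip (0.97, 0, 0)
masking (0.52, 1, 1) (0.3, 0, 0)
stamp (0.57, 0, 1) (0.61, 0, 0)
cutter (0.99, 0, 0) (0.09, -5, -8)
inkpad (0.95, 0, 0) (0.28, -3, -8)
tape (1.0, 0, 0) (0.27, 1, -8)
```

arm_command(plan=[0,0,-45,0,0,0,-45,0,40,-10,0,0,45,-15,0,0,45,-15,0,0,45,-15,0,0,45,-15,0,0,45,-15,0,0,45,-15,0,0,45,-15,0,0,45,-15,0,0,45,-15,0,0,45,-15,0,0,45,-15,0,0,45,-15,0,0,45,-15,0,0,45,-15,0,0,45,-15,0,0,0,0,0,0,0,0,0,0])

```text
time_s: 45.05
eef_pos: [0.2932, 0.3604, 0.3477]
eef_rot: [-0.0, 0.706, 0.708, -0.002]
wrist_force: [0.4, -1.1, 0.0]
opening: 0.653
```

```bash
python3 - <<'E'
from h import *
snap("scene","sc19.png");snap("side","s19.png")
def ncc(a,b,P,hw=14):
    A=load(a);B=load(b);u,v=map(int,proj(B,P))
    t=A["im"][v-hw:v+hw,u-hw:u+hw]; w=B["im"][v-hw-8:v+hw+8,u-hw-8:u+hw+8]
    r=cv2.matchTemplate(w,t,cv2.TM_CCOEFF_NORMED);_,m,_,l=cv2.minMaxLoc(r);return round(m,2),l[0]-8,l[1]-8
print("gear",ncc("s10.png","s19.png",[.53,.084,.165]),ncc("sc18.png","sc19.png",[.53,.084,.165]),"collar",ncc("sc18.png","sc19.png",[.529,-.354,.1]))
for n,P in dict(masking=[.39,.118,.02],stamp=[.42,-.0,.03],cutter=[.62,.27,.01],inkpad=[.55,.02,.01],tape=[.65,.40,.03]).items():
    print(n,ncc("scene0.png","sc19.png",P),ncc("side0.png","s19.png",P))
print(ctrl.get_obs()["time_s"])
E
```

```text
gear (0.46, 0, 0) (0.75, 0, 0) collar (0.84, 0, 0)
masking (0.51, 1, 1) (0.41, 0, 1)
stamp (1.0, 0, 0) (0.96, 0, 0)
cutter (0.68, 0, 0) (0.39, 0, 0)
inkpad (0.85, 0, 0) (0.92, 0, 0)
tape (0.98, 0, 0) (0.7, 0, 0)
45.15
```

```bash
python3 -c "
from bench import ctrl
print(ctrl.hand_in())"
```

```text
the job is handed in; nothing more can be done
None
```

The job is done and handed in at about 45 s of the 210 s allowed. No verdict was reported.

**What I did**
- I pushed the hook open until it stopped moving at about 21 N.
- Only one gear was on the rack. I hung it by its bore about 80 mm from the hinge.
- I parked the collar on the bench and keyed the pulley onto the shaft. It seated within 0.1 mm of the height predicted from the 51 mm foot.
- I put the collar back over the shaft; contact came at the height of the pulley's boss top.

**Last checks**
- The wrist view showed the collar round the shaft on the boss.
- The gear and hook tip matched their earlier pictures with no shift.
- The stamp, ink pad, tape roll and box cutter were unmoved in the scene view. The box cutter and tape roll also showed no shift in the side view, though the match there was weak.

**Unclear checks**
- **Masking-tape roll:** it matched its starting picture poorly (0.41–0.51, shift of 1 pixel at most). I put this down to the arm's changed shadow. The tool passed it only well above and the force readings showed no contact, but I did not confirm it separately.
- **Gear, side view:** its match was also weak (0.46–0.62, no shift). The scene view gave 0.98 before the arm moved aside and 0.75 after.

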